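# Put a stray glass lampshade back in its row

### The arm

A 6-joint arm with a two-finger parallel gripper is mounted at the origin on the work surface. World frame = base frame: x ahead of the robot, y to its left, z up, the work surface at z = 0. Lengths are in mm, angles in rad, forces in N, time in s.
With the tool pointing down it reaches from about 400 to 925 mm from the base axis. Payload 12.5 kg.
Tool frame: the origin (TCP) lies on the centre line of the jaws, within the pads' length; the fingertips stand 19 mm ahead of it and the grasp point (between the pads) is the TCP; y points along the fingers, x is the direction in which the jaws open and shut, and the axes are right-handed (so a half turn about y gives the same grasp; the last joint's range is limited). The gripper opens to 95 mm and grips with 3 to 60 N. Pads are 20 mm wide; open, the fingers measure 119 mm over their backs; the gripper's body (75 mm by 180 mm) begins 59 mm behind the grasp point.
Start: joints at [-1.297, 0.491, 1.559, -0, 1.092, -0.106], TCP at [231.732, -580.469, 233.661] pointing down, gripper open.
Joint ranges: [-3.1, 3.1], [-0.84, 2.19], [0.05, 2.79], [-1.13, 4.28], [0.06, 2.93], [-2.69, 2.69]. Speed limits (rad/s): [2.22, 2.22, 2.79, 3.14, 3.14, 3.14].

### API

Orientations are given as [roll, pitch, yaw] about the fixed x, y, z axes, in that order (R = Rz(yaw) Ry(pitch) Rx(roll)).
In Python, from cell import env gives the robot as it stands. The module is installed in compiled form; this text tells all that it offers.
- The arm moves only by the tool move_arm, never from a script. Its argument "rows" is a list of rows, each an object of numbers: "tx", "ty", "tz": the shift along the tool's x, y, z in cm; "rx", "ry", "rz": the turn, a rotation vector about the tool's x, y, z in rad; "grip": the opening in per cent of the stroke, from 0 (shut) to 100 (fully open). In form: [{"tx": .., "ty": .., "tz": .., "rx": .., "ry": .., "rz": .., "grip": ..}, ...]. A call has 1 to 10 rows; each row shifts and turns the commanded pose from where the row before left it, along the tool's axes as they then stand; what a row does not reach is not made up. A row lasts 1/12 s, in which the tool goes at most 41.7 mm and 7.16 degrees, less where a joint would pass 70% of its speed; a pose out of reach is approached as far as the arm can. A call is refused whole if a number of a shift passes 4.17 or a number of a turn 0.125, either way. A call with a gripper value outside its range is refused whole. The fingers move at their own pace and stop on an object; the grip force is fixed at half the most. Time passes only in rows, so rows that do not move let the fingers close. It gives the time, the measured TCP pose, the force and the opening at its end, in the units of the state.
- env.state(): the state, without advancing time (a new reading comes with each control period).
- env.read_camera(name): name is "scene" or "top"; returns (picture, depth): 384x512x3 uint8, blue, green, red; 384x512 float32, mm along the optical axis (not along the pixel's ray), 0 where there is no reading.
- env.calibration(name): a dict with "vertical_fov" (degrees; the focal length in pixels is half the picture's height over the tangent of half this angle, whatever the lens; pixels are square), "cx", "cy" (the principal point, pixels), "eye" and "rotation" of the camera in the world. Camera axes: x right, y up, looking along -z (the intrinsics and any distortion apply to the point x, -y, -z); pixel columns grow to the right and rows downward; lengths in mm; the calibration is good to about 2 mm. A picture is of the moment at which its call begins. calibration takes no time and is no camera call.
- env.job_done(): hands the job in, once; it reports no verdict.
The state is a dict: "t": time; "joints": joint angles; "qvel": joint speeds; "tau": joint torques, N m; "eef_pos": TCP position; "tcp_rot": TCP orientation; "ft_force": force on the tool from outside, world axes, zero at the start; "moment": the same for the moment, N m; "opening": opening from 0.0 (shut) to 1.0 (fully open).
Only numpy, scipy, OpenCV 4.12 (cv2) and the standard library are available. Lean on these libraries where they do the work, as an engineer would, in place of code of your own. Each camera call takes 0.05 s, during which the arm holds its last target.

### The job

Put the stray amber glass shade, lying on the bench, away in the row of the wire rack that holds the same square amber kind: stand it on its open mouth on the bench and let go of it, then lift it by its brass collar and lower it, collar up, between that row's shade and its sliding follower. Pinch and hold the follower's red thumb release whenever you slide it (back first, if it leaves too little room), and at the last bring it gently up until follower and shades stand snug, then let go. Do not drop the glass or force a locked follower, and leave the other row and the other things on the bench as they are.

Things in the scene. Friction and masses are not known exactly. Their poses are not given: they have to be found in the camera images.
- shade: the stray shade: square amber glass box 60 x 60 x 95 mm, open at the mouth; on its closed end stands a round brass collar, 32 mm in diameter, 20 mm long (115 mm overall); about 0.28 kg. Origin: centre of the open mouth; its z axis runs from mouth to collar. At the start it lies on a flat side on the bench, z axis level, origin 30 mm up
- stock_square: a shade exactly like the stray one (square, amber, brass collar), standing mouth down, collar up, squared up in one of the two rows, by the end stop. Origin: centre of its mouth, on the row's floor; z up. It marks the row where the stray shade belongs
- stock_bell: a white bell-shaped glass shade with a steel collar, 62 mm in diameter at the mouth, 115 mm high, standing by the end stop of the other row. Origin: centre of its mouth; z up. Leave it alone
- rack: grey steel rack, fixed, 240 (x) x 200 mm (y), two rows along its x, centred at y = +55 mm (left) and -55 mm (right). Origin: centre of its underside; z up. Row floors 14 mm up (14 mm slot in the middle); side wires 80 mm apart in the clear, up to 85 mm high; end stop face at x = +115 mm, 84 mm high. Each row's follower stands on its -x side and pushes to +x
- follower_left (a joint): sliding follower of the left row: metres slid along the rack's +x from its rearmost place (0) toward the end stop, 0 to 0.092. Face to end stop is 170 mm at 0, so about 108 mm minus this is clear before a 60 mm shade at the stop. Slides with about 1 N of friction while its release is held in; otherwise a brake locks it in place (do not force it)
- follower_right (a joint): sliding follower of the right row: metres slid along the rack's +x from its rearmost place (0) toward the end stop, 0 to 0.092. Face to end stop is 170 mm at 0, so about 108 mm minus this is clear before a 60 mm shade at the stop. Slides with about 1 N of friction while its release is held in; otherwise a brake locks it in place (do not force it)
- release_left (a joint): thumb release of the left follower: spring-loaded red pad, 22 x 34 mm, on the rack's -y side of the black handle post. 0 = out (locked), 0.005 m = fully in (free; about 11 N); pressed toward the rack's +y, free from about 2 mm in. Pinch the handle across the row: one finger on the pad, the other on the post's back
- release_right (a joint): thumb release of the right follower: spring-loaded red pad, 22 x 34 mm, on the rack's -y side of the black handle post. 0 = out (locked), 0.005 m = fully in (free; about 11 N); pressed toward the rack's +y, free from about 2 mm in. Pinch the handle across the row: one finger on the pad, the other on the post's back
- follower_left_grip (a point): pinch point of the left follower's handle, 25 mm behind its face, 112 mm above the rack's underside; axes as the rack's. Along y the handle runs from 19 mm on the -y side (red pad) to 14 mm on the +y side (back of the post): 33 mm wide with the release out, 28 mm in. Handle 22 mm long in x, its top 18 mm above this point; the side wires end 27 mm below it
- follower_right_grip (a point): pinch point of the right follower's handle, 25 mm behind its face, 112 mm above the rack's underside; axes as the rack's. Along y the handle runs from 19 mm on the -y side (red pad) to 14 mm on the +y side (back of the post): 33 mm wide with the release out, 28 mm in. Handle 22 mm long in x, its top 18 mm above this point; the side wires end 27 mm below it
- follower_left_face (a point): middle of the left follower's face, a plate 70 mm wide and 76 mm high, 54 mm above the rack's underside; the face looks along the rack's +x; axes as the rack's
- follower_right_face (a point): middle of the right follower's face, as on the left
- drum_shade: bystander: cream round shade like a bucket, 124 mm wide at the foot, 105 mm high; origin under its centre
- tape_roll: bystander: brown roll of packing tape lying flat, 104 mm in diameter, 48 mm high; origin under its centre
- canopy: bystander: bronze ceiling rose, 124 mm in diameter, 36 mm high; origin under its centre
Things that resemble listed ones, but are neither listed nor needed, are in the scene too. What is shaped like the stock_square but green or turquoise is not meant.

How it is judged:
By the outcome, as a careful person would: the job done as asked, in the order asked, and still so for the second after the job is handed in, with the robot touching nothing.
It also fails if it takes over 72 s, if anything falls off the work surface, if the arm or the gripper's body presses on something with over 40 N, if the wrist force passes 120 N, or if a joint passes its speed limit or range.

## Working session

There is one attempt and no reset: what is moved stays moved. The work goes in short steps, Python scripts to look and compute and a tool call to move; the robot and the scene stay as the last step left them, time stands still between calls to the robot, and variables do not carry over. Pictures are saved under pics/ and viewed, and the job is handed in when it is done.

Besides the shell and the picture viewer there is one more tool, called after "Call:" as name(argument=value, ...), one argument or row to a line, values as JSON. move_arm: Moves the arm, as the interface text tells. Its arguments: {"type":"object","properties":{"rows":{"type":"array"}},"required":["rows"]}

```bash
mkdir -p pics; ls; python3 - <<'E'
from cell import env
import cv2,numpy as np
print(env.state())
for n in("scene","top"):
    p,d=env.read_camera(n); cv2.imwrite(f"pics/{n}0.png",p); np.savez(f"pics/{n}0.npz",p=p,d=d); print(n,env.calibration(n))
E
```

```text
pics
{'t': 0.0, 'joints': array([-1.29661471e+00,  4.91557962e-01,  1.55946920e+00, -2.37433469e-06,
        1.09167386e+00, -1.05625923e-01]), 'qvel': array([-1.53277034e-03,  7.68348396e-05,  1.87126110e-03,  7.91912851e-04,
        3.89302314e-04, -8.32186445e-04]), 'tau': array([-1.92007203e-03, -6.12655520e+01, -2.58186686e+01,  6.92309439e-02,
        4.82158398e-02, -3.83868348e-05]), 'eef_pos': array([ 231.65762334, -580.23906851,  233.05592344]), 'tcp_rot': array([-1.57068157e+00,  1.10240608e-03, -1.19098763e+00]), 'ft_force': array([-0.18957934,  0.94494818, -0.88720789]), 'moment': array([-0.01399087,  0.04093338,  0.01133543]), 'opening': 0.9974660253266233}
scene {'vertical_fov': 52.72335390233858, 'cx': 259.22378355006117, 'cy': 191.62130761168783, 'eye': array([1381.91183729,  100.14324397,  829.09295574]), 'rotation': array([0.80710332, 0.0168273 , 1.84207629])}
top {'vertical_fov': 55.97056324188949, 'cx': 261.7985265538754, 'cy': 193.44854700760254, 'eye': array([ 528.83157361, -122.82410436, 1125.27943776]), 'rotation': array([ 0.11506388,  0.01591788, -1.54099178])}
```

View pics/scene0.png

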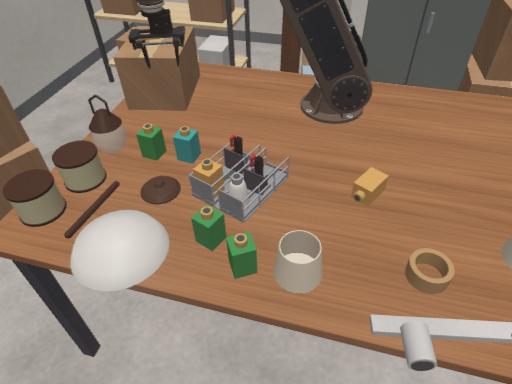

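View pics/top0.png

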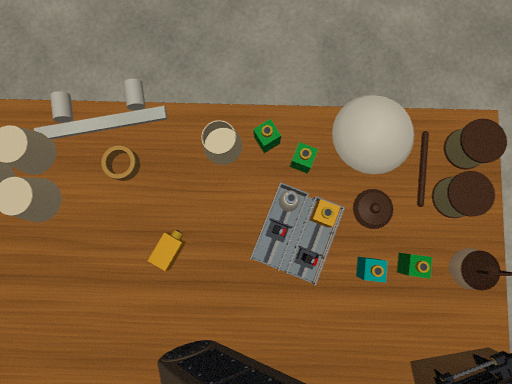

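```bash
cat > h.py <<'E'
import numpy as np,cv2
from scipy.spatial.transform import Rotation as R
from cell import env
def cal(n):
    c=env.calibration(n); f=192/np.tan(np.radians(c["vertical_fov"])/2)
    return c,f,R.from_euler("xyz",c["rotation"]).as_matrix(),np.array(c["eye"])
def cloud(n,d):
    c,f,M,e=cal(n); v,u=np.mgrid[:384,:512]
    X=np.stack([(u-c["cx"])/f*d,-(v-c["cy"])/f*d,-d],-1)
    return X@M.T+e
def proj(n,P):
    c,f,M,e=cal(n); q=(np.atleast_2d(P)-e)@M
    return np.stack([c["cx"]+f*q[:,0]/-q[:,2],c["cy"]-f*q[:,1]/-q[:,2]],1)
def snap(tag,names=("scene","top")):
    o={}
    for n in names:
        p,d=env.read_camera(n); cv2.imwrite(f"pics/{n}_{tag}.png",p); np.savez(f"pics/{n}_{tag}.npz",p=p,d=d); o[n]=(p,d,cloud(n,d))
    return o
def crop(p,box,k,name):
    u0,v0,u1,v1=box; cv2.imwrite("pics/"+name,cv2.resize(p[v0:v1,u0:u1],None,fx=k,fy=k,interpolation=cv2.INTER_CUBIC))
E
python3 - <<'E'
from h import *
for n in("scene","top"):
    z=np.load(f"pics/{n}0.npz"); p,d=z["p"],z["d"]; C=cloud(n,d); 
    print(n,(d==0).mean())
    hsv=cv2.cvtColor(p,cv2.COLOR_BGR2HSV)
    # table heights at samples
    pts={"scene":[(330,150),(450,180),(350,240),(200,270),(130,200),(60,235),(180,110)],"top":[(60,250),(120,330),(220,250),(350,340),(230,185),(80,110),(420,230),(480,230),(300,130)]}[n]
    for u,v in pts: print((u,v),C[v,u].round(1))
E
python3 - <<'E'
from h import *
a=np.load("pics/top0.npz")["p"];b=np.load("pics/scene0.npz")["p"]
crop(a,(240,170,360,300),5,"c1.png");crop(b,(180,125,300,225),6,"c2.png")
crop(a,(140,220,200,280),8,"c3.png")
E
```

```text
scene 0.00421142578125
(330, 150) [286.3  36.3  -1.8]
(450, 180) [344.8 424.7  -3.5]
(350, 240) [671.9 145.2  -1.1]
(200, 270) [ 8.689e+02 -2.147e+02 -5.000e-01]
(130, 200) [ 683.4 -519.3   -2.9]
(60, 235) [ 857.6 -643.4   -5.1]
(180, 110) [ 180.9 -575.6    2.9]
top 0.004109700520833333
(60, 250) [464.  520.1   0.7]
(120, 330) [230.9 315.3  -0.6]
(220, 250) [4.791e+02 2.260e+01 3.000e-01]
(350, 340) [ 227.2 -376.     5.6]
(230, 185) [ 6.822e+02 -3.000e-01  9.000e-01]
(80, 110) [ 9.146e+02  4.975e+02 -1.000e-01]
(420, 230) [ 558.7 -591.5   -0.8]
(480, 230) [ 564.2 -776.1   -3.5]
(300, 130) [ 865.3 -216.9    1.2]
```

View pics/c1.png

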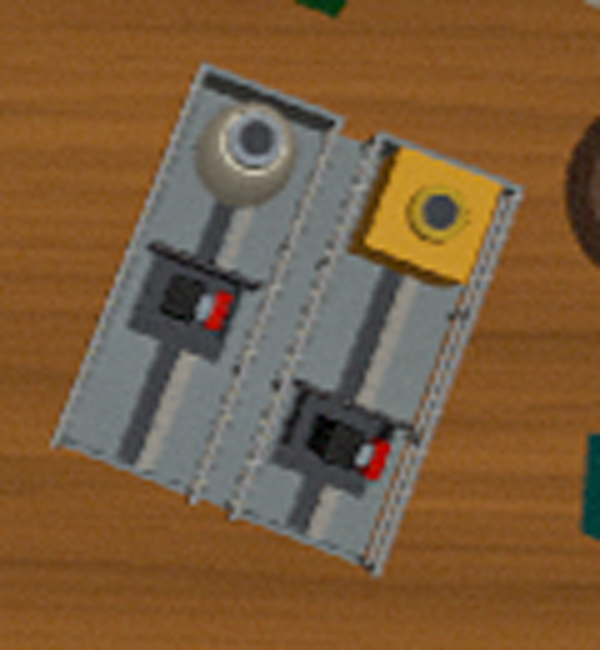

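View pics/c2.png

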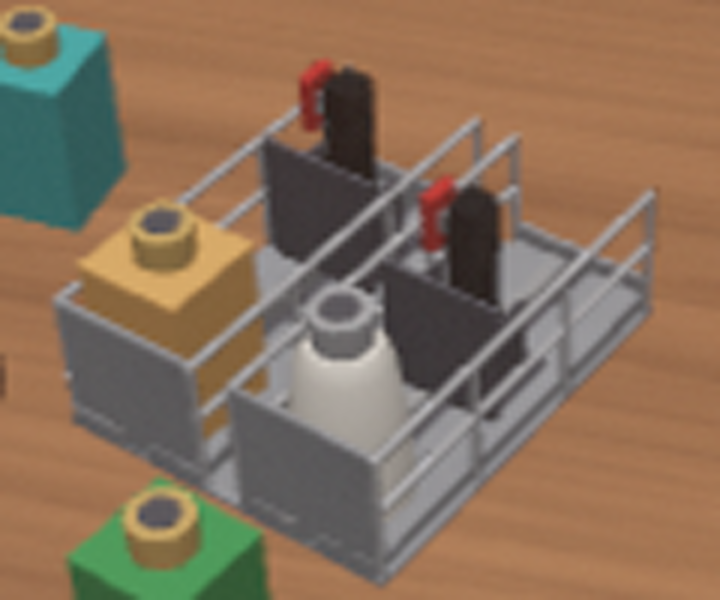

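View pics/c3.png

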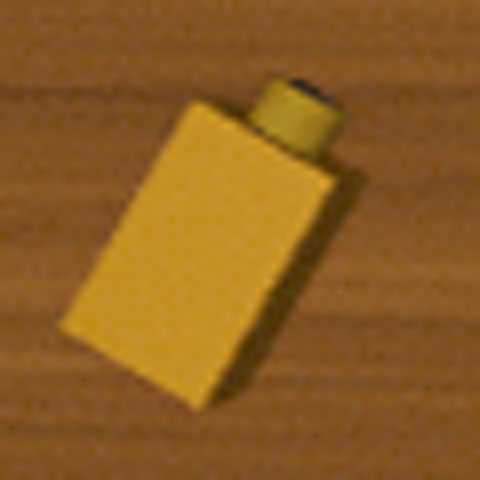

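```bash
python3 - <<'E'
from h import *
S={n:np.load(f"pics/{n}0.npz") for n in("scene","top")}
# stray: amber mask
p,d=S["top"]["p"],S["top"]["d"];C=cloud("top",d)
h=cv2.cvtColor(p,cv2.COLOR_BGR2HSV)
m=(h[...,0]>15)&(h[...,0]<30)&(h[...,1]>150)&(h[...,2]>130)
n,l,st,ce=cv2.connectedComponentsWithStats(m.astype(np.uint8))
for i in range(1,n):
    if st[i,4]>30:
        P=C[l==i]; print(i,st[i],ce[i].round(1),"z",np.percentile(P[:,2],[5,25,50,75,95]).round(1))
        t=P[P[:,2]>np.percentile(P[:,2],50)-6]
        r=cv2.minAreaRect(t[:,:2].astype(np.float32)); print(r)
        print(" collar/high", P[P[:,2]>P[:,2].max()-4].mean(0).round(1))
p,d=S["scene"]["p"],S["scene"]["d"];C=cloud("scene",d)
h=cv2.cvtColor(p,cv2.COLOR_BGR2HSV)
m=(h[...,0]>12)&(h[...,0]<30)&(h[...,1]>110)&(h[...,2]>170)
n,l,st,ce=cv2.connectedComponentsWithStats(m.astype(np.uint8))
for i in range(1,n):
    if st[i,4]>30:
        P=C[l==i]; t=P[P[:,2]>np.percentile(P[:,2],70)-5]
        print("scene",st[i],ce[i].round(1),"z",np.percentile(P[:,2],[5,50,95]).round(1),t.mean(0).round(1))
# manual ray-plane points in top image
def ray(n,u,v,z):
    c,f,M,e=cal(n); D=M@np.array([(u-c["cx"])/f,-(v-c["cy"])/f,-1]); return e+D*(z-e[2])/D[2]
for nm,(x,y),z in[("Lstop l",(203,68),84),("Lstop r",(343,122),84),("Rstop l",(380,135),84),("Rstop r",(522,190),84),("rearL",(55,445),85),("rearMid",(193,502),85),("rearmid2",(233,517),85),("rearR",(375,572),85),("stk collar",(441,211),129),("handleR",(325,435),130),("handleL",(180,298),130)]:
    print(nm,ray("top",240+x/5,170+y/5,z).round(1))
E
```

```text
449 [262 125  10  11  49] [266.7 130.1] z [109.9 113.3 114.3 115.7 116.7]
((686.4022216796875, -114.79845428466797), (315.44183349609375, 25.97991943359375), 1.416394829750061)
 collar/high [ 528.8 -122.8 1125.3]
707 [101 145  34  33 398] [117.1 161.2] z [43.5 46.7 48.  49.4 51.1]
((665.9720458984375, 125.49392700195312), (558.135986328125, 101.79200744628906), 71.425048828125)
 collar/high [ 528.8 -122.8 1125.3]
755 [300 148  11  11  53] [305.1 153.2] z [110.8 112.7 114.2 115.7 118.6]
((763.87646484375, -222.91844177246094), (29.07926368713379, 28.328855514526367), 35.713706970214844)
 collar/high [ 766.6 -222.2  117.7]
1448 [313 199  28  28 422] [326.3 212.7] z [105.2 107.3 108.9 110.5 129.9]
((585.9845581054688, -219.73641967773438), (79.68595123291016, 210.4375), 9.789422988891602)
 collar/high [ 528.8 -122.8 1125.3]
2072 [146 230  36  42 775] [164.8 250.1] z [42.3 58.4 60.  61.5 63.6]
((517.22607421875, 61.50128173828125), (105.20335388183594, 354.08251953125), 20.150209426879883)
 collar/high [ 528.8 -122.8 1125.3]
2461 [418 261  11  12  58] [422.9 266.3] z [110.6 112.2 113.8 1
[... 1723 characters left out ...]
    6.1]
scene [324 295  54  13  69] [349.4 300.7] z [-3.  -0.5  1.8] [866.3 162.8  11.3]
scene [284 314 118  32 466] [348.8 329.9] z [-3.2 -0.8  1.8] [933.8 169.    1.1]
scene [285 319  26   7  32] [297.7 322.1] z [-3.2 -0.3  2.1] [ 9.443e+02  5.530e+01 -4.000e-01]
scene [451 350  56  15 107] [473.4 356.4] z [-2.8 -0.5  2.1] [ 9.244e+02  4.304e+02 -4.000e-01]
Lstop l [ 679.  -156.5   84. ]
Lstop r [ 649.7 -238.2   84. ]
Rstop l [ 642.7 -259.6   84. ]
Rstop r [ 613.2 -341.5   84. ]
rearL [460.3 -77.6  85. ]
rearMid [ 431.  -156.7   85. ]
rearmid2 [ 423.4 -179.5   85. ]
rearR [ 395.5 -259.8   85. ]
stk collar [ 596.7 -287.7  129. ]
handleR [ 473.2 -225.9  130. ]
handleL [ 544.8 -145.4  130. ]
```

```bash
python3 - <<'E'
from h import *
from scipy.optimize import least_squares
def ray(n,u,v,z):
    c,f,M,e=cal(n); D=M@np.array([(u-c["cx"])/f,-(v-c["cy"])/f,-1]); return (e+D*(z-e[2])/D[2])[:2]
# stray
for n,k,o,pts in[("top",8,(140,220),[(195,100),(335,182),(200,410),(60,325)])]:
    Q=np.array([ray(n,o[0]+x/k,o[1]+y/k,60) for x,y in pts]); print(Q.round(1),Q.mean(0).round(1))
    ax=(Q[0]+Q[1]-Q[2]-Q[3])/2; print("axis len",np.linalg.norm(ax),np.degrees(np.arctan2(ax[1],ax[0])),"w",np.linalg.norm(Q[0]-Q[1]),np.linalg.norm(Q[2]-Q[3]), "perp az",np.degrees(np.arctan2(*(Q[0]-Q[1])[::-1])))
# rack
L=[("top",(203,68),(117,96,84)),("top",(343,122),(117,12,84)),("top",(380,135),(117,-12,84)),("top",(522,190),(117,-98,84)),
("top",(55,445),(-120,97,85)),("top",(375,572),(-120,-97,85)),("top",(441,211),(85,-55,129))]
def res(x):
    th,tx,ty=x; c,s=np.cos(th),np.sin(th); o=[]
    for n,(u,v),q in L:
        w=np.array([c*q[0]-s*q[1]+tx,s*q[0]+c*q[1]+ty]); o+=list(w-ray(n,240+u/5,170+v/5,q[2]))
    return np.array(o)
r=least_squares(res,[-.35,530,-200],loss="soft_l1",f_scale=2); print(np.degrees(r.x[0]),r.x[1:],res(r.x).reshape(-1,2).round(1))
th,tx,ty=r.x; A=np.array([[np.cos(th),-np.sin(th)],[np.sin(th),np.cos(th)]])
def W(q): return np.append(A@np.array(q[:2])+[tx,ty],q[2])
for nm,w in[("handleR",ray("top",240+325/5,170+435/5,130)),("handleL",ray("top",240+180/5,170+298/5,130)),("stock",ray("top",240+441/5,170+211/5,129))]:
    print(nm,(A.T@(w-[tx,ty])).round(1))
# overlay both
for n,k in(("top",1),("scene",1)):
    p=np.load(f"pics/{n}0.npz")["p"].copy()
    p=cv2.resize(p,None,fx=4,fy=4,interpolation=cv2.INTER_CUBIC)
    for q in[(115,95,84),(115,15,84),(115,-15,84),(115,-95,84),(115,95,14),(115,-95,14),(-120,95,85),(-120,15,85),(-120,-15,85),(-120,-95,85),(85,-55,129),(120,100,0),(120,-100,0),(-120,100,0),(-120,-100,0)]:
        u,v=proj(n,W(q))[0]; cv2.circle(p,(int(4*u+2),int(4*v+2)),3,(255,0,255),-1)
    b={"top":(240,170,360,300),"scene":(180,125,300,225)}[n]
    cv2.imwrite(f"pics/ov_{n}.png",p[b[1]*4:b[3]*4,b[0]*4:b[2]*4])
E
```

```text
[[527.7 181.1]
 [499.4 127.8]
 [415.9 172.5]
 [444.7 225.6]] [471.9 176.7]
axis len 94.46518404977104 -28.172318626820733 w 60.38919198995058 60.464079657166835 perp az 62.04046821665304
-19.884982708152354 [ 536.92614805 -208.80367602] [[ 0.6 -1.9]
 [ 1.4  0.9]
 [ 0.2 -0.2]
 [ 0.5  0.8]
 [-3.2  0.8]
 [-4.4  0.6]
 [ 1.5 -1.7]]
handleR [-54.2 -37.8]
handleL [-14.2  62.3]
stock [ 83.  -53.9]
```

View pics/ov_top.png

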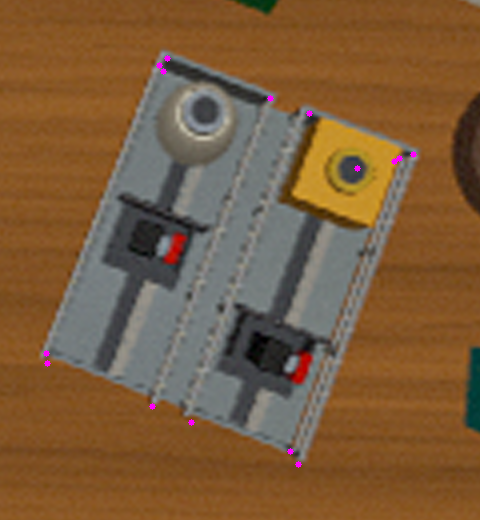

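View pics/ov_scene.png

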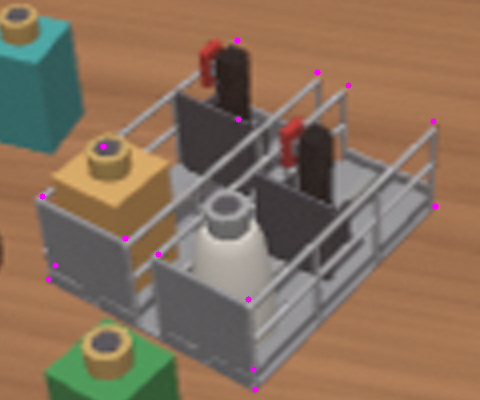

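```bash
cat >> h.py <<'E'
RACK=(537.3,-208.6,np.radians(-19.9))
def loc(P):
    c,s=np.cos(RACK[2]),np.sin(RACK[2]); P=np.asarray(P,float); x=P[...,0]-RACK[0]; y=P[...,1]-RACK[1]
    return np.stack([c*x+s*y,-s*x+c*y,P[...,2]],-1)
def wld(q):
    c,s=np.cos(RACK[2]),np.sin(RACK[2]); q=np.asarray(q,float)
    return np.stack([c*q[...,0]-s*q[...,1]+RACK[0],s*q[...,0]+c*q[...,1]+RACK[1],q[...,2]],-1)
E
python3 - <<'E'
from h import *
for n in("top","scene"):
    z=np.load(f"pics/{n}0.npz"); P=loc(cloud(n,z["d"])); 
    for nm,y0,y1 in(("R",-90,-20),("L",20,90)):
        for za,zb in((98,122),(122,137)):
            m=(P[...,0]>-118)&(P[...,0]<50)&(P[...,1]>y0)&(P[...,1]<y1)&(P[...,2]>za)&(P[...,2]<zb)
            q=P[m]; print(n,nm,za,len(q),np.percentile(q,[2,50,98],axis=0).round(1).tolist() if len(q) else"")
        m=(P[...,0]>-118)&(P[...,0]<50)&(P[...,1]>y0)&(P[...,1]<y1)&(P[...,2]>40)&(P[...,2]<88)
        q=P[m]; print(n,"face",nm,len(q),np.percentile(q[:,0],[2,10,50,90,98]).round(1))
    m=(abs(P[...,0]-85)<60)&(abs(P[...,1]+55)<45)&(P[...,2]>100)&(P[...,2]<118); q=P[m]; print("stock top",np.percentile(q,[2,50,98],axis=0).round(1).tolist())
E
```

```text
top R 98 21 [[-64.9, -64.3, 99.5], [-55.7, -59.5, 116.6], [-46.5, -37.5, 119.8]]
top R 122 86 [[-66.5, -71.3, 124.6], [-56.2, -51.6, 128.9], [-46.0, -37.6, 131.9]]
top face R 50 [-66.8 -64.5 -49.3 -36.8 -35.2]
top L 98 13 [[-19.4, 46.1, 103.6], [-13.7, 49.5, 117.4], [-7.8, 52.5, 118.8]]
top L 122 81 [[-23.3, 38.6, 123.8], [-13.0, 58.6, 129.1], [-2.5, 71.6, 132.4]]
top face L 47 [-24.2 -21.1  -1.7   7.9   8.1]
stock top [[52.8, -80.4, 104.1], [79.2, -49.1, 108.6], [111.5, -22.2, 112.7]]
scene R 98 84 [[-63.5, -71.3, 99.0], [-47.5, -49.1, 110.4], [-43.1, -36.5, 121.4]]
scene R 122 57 [[-65.5, -69.9, 122.4], [-53.7, -50.0, 127.8], [-43.8, -37.8, 131.1]]
scene face R 238 [-65.  -56.9 -31.7 -29.6 -28.3]
scene L 98 86 [[-20.1, 37.4, 98.6], [-4.3, 63.2, 110.7], [0.3, 72.5, 121.1]]
scene L 122 67 [[-21.7, 37.7, 122.9], [-8.8, 57.9, 127.8], [-0.3, 72.1, 130.9]]
scene face L 276 [-23.2 -17.8  11.5  13.4  14.4]
stock top [[53.3, -81.7, 101.2], [95.4, -39.3, 108.1], [114.3, -21.4, 117.1]]
```

```bash
cat >> h.py <<'E'
from scipy.linalg import expm,logm
def T(p,e):
    M=np.eye(4); M[:3,:3]=R.from_euler("xyz",e).as_matrix() if np.ndim(e)==1 else e; M[:3,3]=p; return M
def tilt(yaw_deg,t_deg): return (R.from_euler("z",yaw_deg,degrees=True)*R.from_euler("x",-90+t_deg,degrees=True)).as_matrix()
def cur():
    s=env.state(); return T(s["eef_pos"],s["tcp_rot"])
def plan(T0,T1,N,grip=100,show=True):
    S=expm(np.real(logm(np.linalg.inv(T0)@T1))/N); v=(S[:3,3]/10).round(2); w=R.from_matrix(S[:3,:3]).as_rotvec().round(3)
    if show:
        print(N,"x",dict(tx=v[0],ty=v[1],tz=v[2],rx=w[0],ry=w[1],rz=w[2]),"max shift mm",round(np.linalg.norm(v)*10,1),"turn deg",round(np.degrees(np.linalg.norm(w)),2))
        X=T0.copy();st=np.eye(4);st[:3,:3]=R.from_rotvec(w).as_matrix();st[:3,3]=v*10
        for i in range(N):
            X=X@st
            if (i+1)%max(1,N//5)==0: print("   ",X[:3,3].round(0), "yaw",np.degrees(R.from_matrix(X[:3,:3]).as_euler("xyz")).round(0))
    return v,w
def err(T1):
    D=np.linalg.inv(cur())@T1; print("err mm",D[:3,3].round(1),"rad",R.from_matrix(D[:3,:3]).as_rotvec().round(3)); return D
G=T([475.9,174.6,30],tilt(62,30))
def back(T0,mm): X=np.eye(4); X[1,3]=-mm; return T0@X
E
python3 - <<'E'
from h import *
H=back(G,150); print(H[:3,3]); 
for N in(22,26,30): plan(cur(),H,N)
V=T([420,-60,330],tilt(-8,10)); plan(cur(),V,15); plan(V,H,12)
E
```

```text
[542.12106946 139.38963279 159.90381057]
22 x {'tx': np.float64(1.38), 'ty': np.float64(1.24), 'tz': np.float64(4.11), 'rx': np.float64(0.012), 'ry': np.float64(-0.1), 'rz': np.float64(0.027)} max shift mm 45.1 turn deg 5.97
    [ 400. -543.  185.] yaw [-86.   6. -45.]
    [ 540. -438.  147.] yaw [-80.   9. -21.]
    [ 627. -283.  124.] yaw [-73.  10.   3.]
    [ 647. -105.  122.] yaw [-67.   8.  27.]
    [596.  66. 141.] yaw [-62.   3.  50.]
26 x {'tx': np.float64(1.2), 'ty': np.float64(1.05), 'tz': np.float64(3.47), 'rx': np.float64(0.011), 'ry': np.float64(-0.085), 'rz': np.float64(0.023)} max shift mm 38.2 turn deg 5.08
    [ 409. -538.  183.] yaw [-86.   6. -44.]
    [ 553. -421.  145.] yaw [-79.   9. -18.]
    [ 636. -252.  126.] yaw [-72.   9.   7.]
    [640. -62. 130.] yaw [-65.   6.  32.]
    [567. 110. 158.] yaw [-60.   1.  57.]
30 x {'tx': np.float64(1.05), 'ty': np.float64(0.91), 'tz': np.float64(3.0), 'rx': np.float64(0.009), 'ry': np.float64(-0.074), 'rz': np.float64(0.02)} max shift mm 33.1 turn deg 4.42
    [ 416. -535.  181.] yaw [-85.   6. -43.]
    [ 561. -408.  14
[... 300 characters left out ...]
(0.006)} max shift mm 39.3 turn deg 4.07
    [ 313. -496.  245.] yaw [-88.   1. -56.]
    [ 374. -397.  260.] yaw [-86.   1. -44.]
    [ 414. -288.  280.] yaw [-84.   1. -32.]
    [ 429. -174.  304.] yaw [-82.   1. -20.]
    [419. -60. 332.] yaw [-80.  -0.  -8.]
12 x {'tx': np.float64(1.81), 'ty': np.float64(1.67), 'tz': np.float64(0.67), 'rx': np.float64(0.025), 'ry': np.float64(-0.096), 'rz': np.float64(0.035)} max shift mm 25.5 turn deg 6.03
    [457. -44. 299.] yaw [-77.   2.   4.]
    [490. -19. 269.] yaw [-74.   3.  15.]
    [516.  13. 239.] yaw [-70.   3.  27.]
    [534.  52. 211.] yaw [-67.   3.  39.]
    [543.  94. 184.] yaw [-63.   2.  50.]
    [542. 139. 160.] yaw [-60.   0.  62.]
```

Two-leg path via (420,-60,330), clearing the rack. First leg.

Call:
move_arm(
  rows=[
    {"tx": -1.36,"ty": -0.33,"tz": 3.67,"rx": 0.011,"ry": -0.07,"rz": 0.006,"grip": 100},
    {"tx": -1.36,"ty": -0.33,"tz": 3.67,"rx": 0.011,"ry": -0.07,"rz": 0.006,"grip": 100},
    {"tx": -1.36,"ty": -0.33,"tz": 3.67,"rx": 0.011,"ry": -0.07,"rz": 0.006,"grip": 100},
    {"tx": -1.36,"ty": -0.33,"tz": 3.67,"rx": 0.011,"ry": -0.07,"rz": 0.006,"grip": 100},
    {"tx": -1.36,"ty": -0.33,"tz": 3.67,"rx": 0.011,"ry": -0.07,"rz": 0.006,"grip": 100},
    {"tx": -1.36,"ty": -0.33,"tz": 3.67,"rx": 0.011,"ry": -0.07,"rz": 0.006,"grip": 100},
    {"tx": -1.36,"ty": -0.33,"tz": 3.67,"rx": 0.011,"ry": -0.07,"rz": 0.006,"grip": 100},
    {"tx": -1.36,"ty": -0.33,"tz": 3.67,"rx": 0.011,"ry": -0.07,"rz": 0.006,"grip": 100},
  ],
)

```text
t: 0.77
eef_pos: [403.8, -323.4, 273.5]
tcp_rot: [-1.473, 0.022, -0.626]
ft_force: [0.7, -0.1, 0.5]
opening: 1.0
```

Call:
move_arm(
  rows=[
    {"tx": -1.36,"ty": -0.33,"tz": 3.67,"rx": 0.011,"ry": -0.07,"rz": 0.006,"grip": 100},
    {"tx": -1.36,"ty": -0.33,"tz": 3.67,"rx": 0.011,"ry": -0.07,"rz": 0.006,"grip": 100},
    {"tx": -1.36,"ty": -0.33,"tz": 3.67,"rx": 0.011,"ry": -0.07,"rz": 0.006,"grip": 100},
    {"tx": -1.36,"ty": -0.33,"tz": 3.67,"rx": 0.011,"ry": -0.07,"rz": 0.006,"grip": 100},
    {"tx": -1.36,"ty": -0.33,"tz": 3.67,"rx": 0.011,"ry": -0.07,"rz": 0.006,"grip": 100},
    {"tx": -1.36,"ty": -0.33,"tz": 3.67,"rx": 0.011,"ry": -0.07,"rz": 0.006,"grip": 100},
    {"tx": -1.36,"ty": -0.33,"tz": 3.67,"rx": 0.011,"ry": -0.07,"rz": 0.006,"grip": 100},
  ],
)

```text
t: 1.35
eef_pos: [418.8, -57.9, 332.0]
tcp_rot: [-1.391, -0.005, -0.135]
ft_force: [1.3, 0.1, 0.5]
opening: 0.996
```

```bash
python3 - <<'E'
from h import *
s=env.state(); print(s["t"],s["eef_pos"],s["joints"].round(3),s["qvel"].round(2))
plan(cur(),back(G,150),12)
E
```

```text
1.35 [418.80518787 -57.9288963  332.01290922] [-0.4    0.098  1.873  0.186  1.219 -0.334] [ 0.83 -0.38  0.15  0.14  0.2  -0.04]
12 x {'tx': np.float64(1.81), 'ty': np.float64(1.69), 'tz': np.float64(0.63), 'rx': np.float64(0.025), 'ry': np.float64(-0.096), 'rz': np.float64(0.035)} max shift mm 25.6 turn deg 6.03
    [456. -42. 301.] yaw [-77.   1.   4.]
    [489. -18. 270.] yaw [-73.   2.  16.]
    [515.  14. 240.] yaw [-70.   3.  27.]
    [533.  52. 211.] yaw [-67.   2.  39.]
    [542.  95. 184.] yaw [-63.   1.  51.]
    [542. 139. 160.] yaw [-60.  -0.  62.]
```

Call:
move_arm(
  rows=[
    {"tx": 1.81,"ty": 1.68,"tz": 0.65,"rx": 0.025,"ry": -0.096,"rz": 0.035,"grip": 100},
    {"tx": 1.81,"ty": 1.68,"tz": 0.65,"rx": 0.025,"ry": -0.096,"rz": 0.035,"grip": 100},
    {"tx": 1.81,"ty": 1.68,"tz": 0.65,"rx": 0.025,"ry": -0.096,"rz": 0.035,"grip": 100},
    {"tx": 1.81,"ty": 1.68,"tz": 0.65,"rx": 0.025,"ry": -0.096,"rz": 0.035,"grip": 100},
    {"tx": 1.81,"ty": 1.68,"tz": 0.65,"rx": 0.025,"ry": -0.096,"rz": 0.035,"grip": 100},
    {"tx": 1.81,"ty": 1.68,"tz": 0.65,"rx": 0.025,"ry": -0.096,"rz": 0.035,"grip": 100},
    {"tx": 1.81,"ty": 1.68,"tz": 0.65,"rx": 0.025,"ry": -0.096,"rz": 0.035,"grip": 100},
    {"tx": 1.81,"ty": 1.68,"tz": 0.65,"rx": 0.025,"ry": -0.096,"rz": 0.035,"grip": 100},
    {"tx": 1.81,"ty": 1.68,"tz": 0.65,"rx": 0.025,"ry": -0.096,"rz": 0.035,"grip": 100},
    {"tx": 1.81,"ty": 1.68,"tz": 0.65,"rx": 0.025,"ry": -0.096,"rz": 0.035,"grip": 100},
  ],
)

```text
t: 2.18
eef_pos: [543.2, 94.4, 184.4]
tcp_rot: [-1.104, 0.026, 0.884]
ft_force: [0.8, -0.5, 0.3]
opening: 1.001
```

Call:
move_arm(
  rows=[
    {"tx": 1.81,"ty": 1.68,"tz": 0.65,"rx": 0.025,"ry": -0.096,"rz": 0.035,"grip": 100},
    {"tx": 1.81,"ty": 1.68,"tz": 0.65,"rx": 0.025,"ry": -0.096,"rz": 0.035,"grip": 100},
    {"grip": 100},
    {"grip": 100},
  ],
)

```text
validation failed for argument at $.ro...
```

```bash
python3 - <<'E'
from h import *
s=env.state(); print(s["t"],s["eef_pos"],s["joints"].round(3),s["qvel"].round(2))
err(back(G,150)); plan(cur(),back(G,20),5);err(back(G,20))
o=snap("a"); crop(o["top"][0],(130,200,230,290),6,"a_top.png"); crop(o["scene"][0],(310,100,420,220),6,"a_scene.png")
E
```

```text
2.1833 [543.18413712  94.35434923 184.44708638] [-0.062  0.585  1.611  0.253  1.353 -1.047] [ 0.49  0.43 -0.26  0.    0.2  -0.75]
err mm [34.8 34.3 15.6] rad [ 0.054 -0.186  0.072]
5 x {'tx': np.float64(0.62), 'ty': np.float64(3.27), 'tz': np.float64(0.32), 'rx': np.float64(0.011), 'ry': np.float64(-0.037), 'rz': np.float64(0.014)} max shift mm 33.4 turn deg 2.35
    [533. 110. 157.] yaw [-63.   1.  53.]
    [522. 125. 129.] yaw [-62.   1.  55.]
    [510. 140. 101.] yaw [-61.   1.  57.]
    [498. 155.  74.] yaw [-61.   0.  60.]
    [485. 170.  47.] yaw [-60.  -0.  62.]
err mm [ 24.9 163.8  21.7] rad [ 0.054 -0.186  0.072]
```

View pics/a_scene.png

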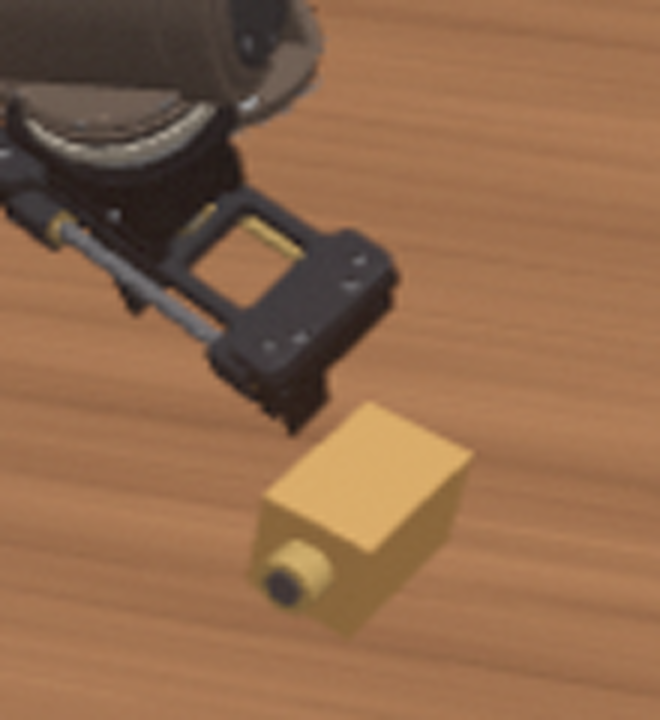

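Call:
move_arm(
  rows=[
    {"tx": 1.78,"ty": 1.68,"tz": 0.65,"rx": 0.025,"ry": -0.093,"rz": 0.035,"grip": 100},
    {"tx": 1.78,"ty": 1.68,"tz": 0.65,"rx": 0.025,"ry": -0.093,"rz": 0.035,"grip": 100},
    {"tx": 0,"ty": 0,"tz": 0,"rx": 0,"ry": 0,"rz": 0,"grip": 100},
    {"tx": 0,"ty": 0,"tz": 0,"rx": 0,"ry": 0,"rz": 0,"grip": 100},
  ],
)

```text
t: 2.62
eef_pos: [541.8, 138.1, 160.7]
tcp_rot: [-1.052, 0.001, 1.076]
ft_force: [0.1, 0.5, -0.2]
opening: 0.998
```

```bash
python3 - <<'E'
from h import *
s=env.state(); print(s["t"],s["joints"].round(3),s["qvel"].round(2))
err(back(G,150)); plan(cur(),back(G,0),8)
E
```

```text
2.6167 [ 0.02   0.647  1.578  0.25   1.383 -1.162] [-0.03 -0.03 -0.   -0.   -0.    0.01]
err mm [ 1.2  0.9 -0.1] rad [ 0.005 -0.005  0.002]
8 x {'tx': np.float64(0.01), 'ty': np.float64(1.89), 'tz': np.float64(0.0), 'rx': np.float64(0.001), 'ry': np.float64(-0.001), 'rz': np.float64(0.0)} max shift mm 18.9 turn deg 0.08
    [534. 143. 144.] yaw [-60.   0.  62.]
    [525. 147. 128.] yaw [-60.  -0.  62.]
    [517. 152. 111.] yaw [-60.  -0.  62.]
    [509. 156.  95.] yaw [-60.  -0.  62.]
    [501. 161.  79.] yaw [-60.  -0.  62.]
    [492. 165.  62.] yaw [-60.  -0.  62.]
    [484. 170.  46.] yaw [-60.  -0.  62.]
    [476. 174.  30.] yaw [-60.  -0.  62.]
```

Call:
move_arm(
  rows=[
    {"tx": 0.02,"ty": 1.9,"tz": 0,"rx": 0.001,"ry": -0.001,"rz": 0,"grip": 100},
    {"tx": 0.02,"ty": 1.9,"tz": 0,"rx": 0.001,"ry": -0.001,"rz": 0,"grip": 100},
    {"tx": 0.02,"ty": 1.9,"tz": 0,"rx": 0.001,"ry": -0.001,"rz": 0,"grip": 100},
    {"tx": 0.02,"ty": 1.9,"tz": 0,"rx": 0.001,"ry": -0.001,"rz": 0,"grip": 100},
    {"tx": 0.02,"ty": 1.9,"tz": 0,"rx": 0.001,"ry": -0.001,"rz": 0,"grip": 100},
    {"tx": 0.02,"ty": 1.9,"tz": 0,"rx": 0,"ry": 0,"rz": 0,"grip": 100},
    {"tx": 0,"ty": 1.9,"tz": 0,"rx": 0,"ry": 0,"rz": 0,"grip": 100},
    {"tx": 0,"ty": 1.8,"tz": 0,"rx": 0,"ry": 0,"rz": 0,"grip": 100},
    {"tx": 0,"ty": 0,"tz": 0,"rx": 0,"ry": 0,"rz": 0,"grip": 100},
  ],
)

```text
t: 3.37
eef_pos: [474.9, 173.8, 29.1]
tcp_rot: [-1.046, -0.0, 1.079]
ft_force: [-0.6, 0.3, 0.1]
opening: 0.997
```

```bash
python3 - <<'E'
from h import *
err(G)
o=snap("b",("scene",)); crop(o["scene"][0],(310,100,420,220),6,"b_scene.png")
E
```

```text
err mm [ 1.2 -1.  -0. ] rad [-0.001 -0.003  0.002]
```

View pics/b_scene.png

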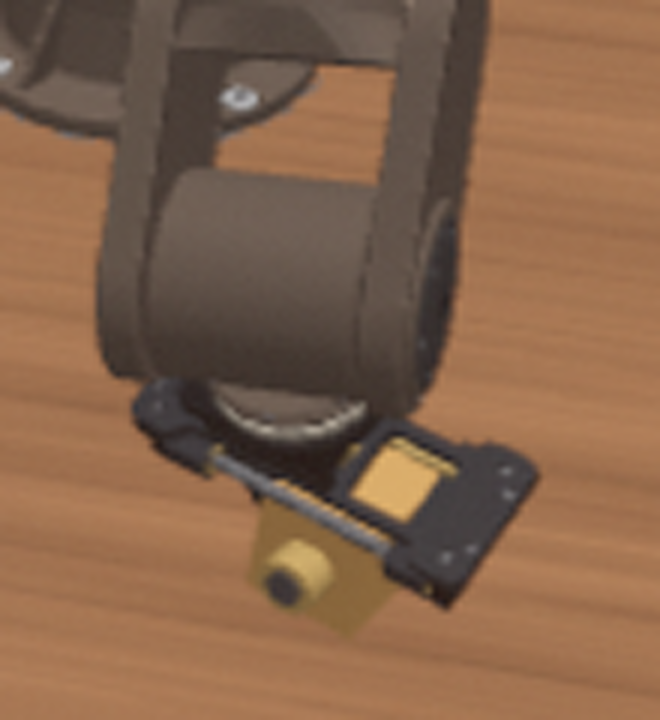

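Call:
move_arm(
  rows=[
    {"tx": 0.1,"ty": 0,"tz": 0,"rx": 0,"ry": 0,"rz": 0,"grip": 80},
    {"tx": 0,"ty": 0,"tz": 0,"rx": 0,"ry": 0,"rz": 0,"grip": 70},
    {"tx": 0,"ty": 0,"tz": 0,"rx": 0,"ry": 0,"rz": 0,"grip": 60},
    {"tx": 0,"ty": 0,"tz": 0,"rx": 0,"ry": 0,"rz": 0,"grip": 40},
    {"tx": 0,"ty": 0,"tz": 0,"rx": 0,"ry": 0,"rz": 0,"grip": 40},
    {"tx": 0,"ty": 0,"tz": 0,"rx": 0,"ry": 0,"rz": 0,"grip": 40},
  ],
)

```text
t: 3.92
eef_pos: [477.2, 175.4, 30.5]
tcp_rot: [-1.048, -0.003, 1.081]
ft_force: [-0.1, -0.8, 1.3]
opening: 0.638
```

```bash
cat >> h.py <<'E'
def fk(q,k):
    h,a1,l1,a2,l2,off,L=k
    rz=lambda t:R.from_euler("z",t).as_matrix(); ry=lambda t:R.from_euler("y",t).as_matrix()
    M=rz(q[0]); p=M@[a1,0,h]+M@[0,off,0]
    M=M@ry(q[1]); p=p+M@[0,0,l1]
    M=M@ry(q[2]); p=p+M@[-a2,0,l2]
    M=M@rz(q[3]); M=M@ry(q[4]); M=M@rz(q[5]); p=p+M@[0,0,L]
    return p,M  # tool pointing = M z
E
python3 - <<'E'
from h import *
from scipy.optimize import least_squares
D=[([-1.29661,.49156,1.55947,0,1.09167,-.10563],[231.658,-580.239,233.056]),
([-.4,.098,1.873,.186,1.219,-.334],[418.805,-57.93,332.01]),([-.062,.585,1.611,.253,1.353,-1.047],[543.18,94.35,184.45]),([.02,.647,1.578,.25,1.383,-1.162],[541.8,138.1,160.7])]
s=env.state(); D.append((s["joints"],s["eef_pos"])); print(s["joints"].round(3))
f=lambda k:np.concatenate([fk(q,k)[0]-p for q,p in D])
r=least_squares(lambda k:np.append(f(k),1e-3*(k-np.array([200,0,450,0,450,66,250]))),[200,0,450,0,450,66,250]); print(r.x.round(1),f(r.x).round(1))
p,M=fk(s["joints"],r.x); print(M[:,2],cur()[:3,1],M[:,0],M[:,1],cur()[:3,0])
E
```

```text
[ 0.084  0.77   1.797  0.321  1.047 -1.226]
[ 1.965e+02 -1.000e-01  5.872e+02 -4.320e+01  4.108e+02  6.580e+01
  2.531e+02] [-0.1  0.  -0.1  0.   0.  -0.   0.1 -0.1  0.1  0.1  0.1  0.1 -0.1  0.
 -0.1]
[-0.43907874  0.23696126 -0.86663673] [-0.43907874  0.23696126 -0.86663673] [-0.47021839 -0.88254473 -0.00307628] [-0.76557464  0.4061578   0.49893017] [0.47021839 0.88254473 0.00307628]
```

```bash
cat >> h.py <<'E'
from scipy.optimize import least_squares as _ls
KK=np.array([196.5,-.1,587.2,-43.2,410.8,65.8,253.1])
LO=np.array([-3.1,-.84,.05,-1.13,.06,-2.69]);HI=np.array([3.1,2.19,2.79,4.28,2.93,2.69])
def ik(Tg,q0):
    t=Tg[:3,:3]; M=np.stack([-t[:,0],t[:,2],t[:,1]],1)
    def f(q):
        p,m=fk(q,KK); return np.concatenate([(p-Tg[:3,3])/100,(R.from_matrix(m.T@M)).as_rotvec()])
    r=_ls(f,np.clip(q0,LO+1e-3,HI-1e-3),bounds=(LO,HI)); return r.x,np.linalg.norm(r.fun)
def path(T0,T1,N,q):
    S=np.real(logm(np.linalg.inv(T0)@T1)); 
    for i in range(1,6):
        q,e=ik(T0@expm(S*i/5),q); print("   q",q.round(2),"e",round(e,4))
    return q
E
python3 - <<'E'
from h import *
q=env.state()["joints"]; A=cur()
for psi,px,py in((-72,460,150),(-60,460,150),(-72,430,140)):
    print(psi)
    B=T([477,175,170],tilt(62,0)); C=T([477,175,170],tilt(0,0)); D=T([px,py,150],tilt(psi,-10)); E=T([px,py,110],tilt(psi,-60)); F=T([px,py,53],tilt(psi,-60))
    qq=q
    for a,b in((A,B),(B,C),(C,D),(D,E),(E,F)): qq=path(a,b,5,qq); print()
E
```

```text
-72
   q [ 0.1   0.7   1.82  0.27  1.   -1.17] e 0.0
   q [ 0.12  0.62  1.84  0.22  0.95 -1.11] e 0.0
   q [ 0.15  0.55  1.87  0.16  0.9  -1.04] e 0.0
   q [ 0.18  0.48  1.89  0.09  0.86 -0.96] e 0.0
   q [ 0.22  0.41  1.91  0.    0.82 -0.86] e 0.0

   q [ 0.22  0.41  1.91  0.    0.82 -0.64] e 0.0
   q [ 0.22  0.41  1.91  0.    0.82 -0.43] e 0.0
   q [ 0.22  0.41  1.91  0.    0.82 -0.21] e 0.0
   q [0.22 0.41 1.91 0.   0.82 0.01] e 0.0
   q [0.22 0.41 1.91 0.   0.82 0.22] e 0.0

   q [ 0.22  0.42  1.91 -0.03  0.84  0.49] e 0.0
   q [ 0.22  0.44  1.9  -0.04  0.87  0.75] e 0.0
   q [ 0.21  0.45  1.89 -0.05  0.9   0.99] e 0.0
   q [ 0.2   0.46  1.89 -0.04  0.93  1.23] e 0.0
   q [ 0.19  0.47  1.89 -0.03  0.96  1.46] e 0.0

   q [ 0.2   0.55  1.8  -0.04  1.15  1.48] e 0.0
   q [ 0.21  0.63  1.71 -0.05  1.32  1.49] e 0.0
   q [ 0.21  0.72  1.63 -0.06  1.49  1.5 ] e 0.0
   q [ 0.22  0.8   1.57 -0.07  1.64  1.5 ] e 0.0
   q [ 0.22  0.88  1.52 -0.08  1.79  1.51] e 0.0

   q [ 0.22  0.9   1.52 -0.08  1.77  1.51] e 0.0
   q [ 0.22  0.92  1.52 -0.08  1.75  1.51] e 0.0
   q [ 0.22  0.93  1.52 -0
[... 1864 characters left out ...]
 0.48] e 0.0
   q [ 0.2   0.42  1.93 -0.05  0.86  0.74] e 0.0
   q [ 0.2   0.43  1.94 -0.05  0.88  0.98] e 0.0
   q [ 0.19  0.43  1.95 -0.05  0.9   1.22] e 0.0
   q [ 0.18  0.43  1.97 -0.03  0.92  1.46] e 0.0

   q [ 0.19  0.51  1.87 -0.05  1.1   1.48] e 0.0
   q [ 0.2   0.6   1.79 -0.06  1.28  1.49] e 0.0
   q [ 0.21  0.68  1.72 -0.07  1.44  1.5 ] e 0.0
   q [ 0.21  0.77  1.66 -0.08  1.59  1.5 ] e 0.0
   q [ 0.22  0.85  1.61 -0.09  1.73  1.51] e 0.0

   q [ 0.22  0.87  1.61 -0.09  1.71  1.51] e 0.0
   q [ 0.22  0.89  1.61 -0.09  1.69  1.51] e 0.0
   q [ 0.22  0.9   1.61 -0.09  1.67  1.51] e 0.0
   q [ 0.22  0.92  1.61 -0.08  1.66  1.51] e 0.0
   q [ 0.22  0.94  1.61 -0.08  1.64  1.52] e 0.0
```

```bash
python3 - <<'E'
from h import *
A=cur(); A1=A.copy(); A1[2,3]+=40; plan(A,A1,4)
B=T([477,175,170],tilt(62,0)); plan(A1,B,8); D=T([460,150,150],tilt(-72,0)); 
C=T([460,150,170],tilt(-72,0)); plan(B,C,24)
E=T([460,150,100],tilt(-72,-60)); plan(C,E,12)
E
```

```text
4 x {'tx': np.float64(0.0), 'ty': np.float64(-0.87), 'tz': np.float64(0.5), 'rx': np.float64(0.0), 'ry': np.float64(-0.0), 'rz': np.float64(0.0)} max shift mm 10.0 turn deg 0.0
    [477. 175.  40.] yaw [-60.  -0.  62.]
    [477. 175.  51.] yaw [-60.  -0.  62.]
    [477. 175.  61.] yaw [-60.  -0.  62.]
    [477. 175.  71.] yaw [-60.  -0.  62.]
8 x {'tx': np.float64(-0.0), 'ty': np.float64(-1.2), 'tz': np.float64(0.36), 'rx': np.float64(-0.065), 'ry': np.float64(-0.0), 'rz': np.float64(0.0)} max shift mm 12.5 turn deg 3.72
    [480. 174.  83.] yaw [-64.  -0.  62.]
    [482. 173.  95.] yaw [-68.  -0.  62.]
    [483. 172. 107.] yaw [-71.  -0.  62.]
    [483. 172. 120.] yaw [-75.  -0.  62.]
    [483. 172. 133.] yaw [-79.  -0.  62.]
    [482. 173. 145.] yaw [-82.  -0.  62.]
    [480. 174. 157.] yaw [-86.  -0.  62.]
    [477. 175. 170.] yaw [-90.  -0.  62.]
24 x {'tx': np.float64(-0.08), 'ty': np.float64(0.0), 'tz': np.float64(-0.14), 'rx': np.float64(-0.0), 'ry': np.float64(0.097), 'rz': np.float64(-0.0)} max shift mm 1.6 turn deg 5.56
    [480. 169. 170.] yaw [-90.   0.  40.]
    [480. 163. 170.] yaw [-90.   0.  18.]
    [478. 157. 170.] yaw [-90.   0.  -5.]
    [473. 152. 170.] yaw [-90.   0. -27.]
    [467. 149. 170.] yaw [-90.   0. -49.]
    [461. 149. 170.] yaw [-90.   0. -71.]
12 x {'tx': np.float64(-0.0), 'ty': np.float64(0.54), 'tz': np.float64(0.28), 'rx': np.float64(-0.087), 'ry': np.float64(-0.0), 'rz': np.float64(-0.0)} max shift mm 6.1 turn deg 4.98
    [465. 152. 159.] yaw [-100.    0.  -72.]
    [468. 153. 147.] yaw [-110.    0.  -72.]
    [469. 153. 135.] yaw [-120.    0.  -72.]
    [468. 153. 123.] yaw [-130.    0.  -72.]
    [465. 152. 111.] yaw [-140.    0.  -72.]
    [460. 150. 100.] yaw [-150.    0.  -72.]
```

Call:
move_arm(
  rows=[
    {"tx": 0,"ty": -0.4,"tz": 0.23,"rx": 0,"ry": 0,"rz": 0,"grip": 40},
    {"tx": 0,"ty": -0.87,"tz": 0.5,"rx": 0,"ry": 0,"rz": 0,"grip": 40},
    {"tx": 0,"ty": -1.2,"tz": 0.7,"rx": 0,"ry": 0,"rz": 0,"grip": 40},
    {"tx": 0,"ty": -0.87,"tz": 0.5,"rx": 0,"ry": 0,"rz": 0,"grip": 40},
    {"tx": 0,"ty": -1.2,"tz": 0.36,"rx": -0.065,"ry": 0,"rz": 0,"grip": 40},
    {"tx": 0,"ty": -1.2,"tz": 0.36,"rx": -0.065,"ry": 0,"rz": 0,"grip": 40},
    {"tx": 0,"ty": -1.2,"tz": 0.36,"rx": -0.065,"ry": 0,"rz": 0,"grip": 40},
    {"tx": 0,"ty": -1.2,"tz": 0.36,"rx": -0.065,"ry": 0,"rz": 0,"grip": 40},
  ],
)

```text
t: 4.58
eef_pos: [483.0, 172.0, 120.1]
tcp_rot: [-1.312, -0.004, 1.081]
ft_force: [0.8, 0.5, -2.5]
opening: 0.631
```

Call:
move_arm(
  rows=[
    {"tx": 0,"ty": -1.2,"tz": 0.36,"rx": -0.065,"ry": 0,"rz": 0,"grip": 40},
    {"tx": 0,"ty": -1.2,"tz": 0.36,"rx": -0.065,"ry": 0,"rz": 0,"grip": 40},
    {"tx": 0,"ty": -1.2,"tz": 0.36,"rx": -0.065,"ry": 0,"rz": 0,"grip": 40},
    {"tx": 0,"ty": -1.2,"tz": 0.36,"rx": -0.065,"ry": 0,"rz": 0,"grip": 40},
    {"tx": 0,"ty": 0,"tz": 0,"rx": 0,"ry": 0.05,"rz": 0,"grip": 40},
    {"tx": -0.08,"ty": 0,"tz": -0.14,"rx": 0,"ry": 0.097,"rz": 0,"grip": 40},
    {"tx": -0.08,"ty": 0,"tz": -0.14,"rx": 0,"ry": 0.097,"rz": 0,"grip": 40},
    {"tx": -0.08,"ty": 0,"tz": -0.14,"rx": 0,"ry": 0.097,"rz": 0,"grip": 40},
    {"tx": -0.08,"ty": 0,"tz": -0.14,"rx": 0,"ry": 0.097,"rz": 0,"grip": 40},
    {"tx": -0.08,"ty": 0,"tz": -0.14,"rx": 0,"ry": 0.097,"rz": 0,"grip": 40},
  ],
)

```text
t: 5.42
eef_pos: [479.4, 167.3, 169.0]
tcp_rot: [-1.567, -0.002, 0.541]
ft_force: [-0.3, 0.5, -2.3]
opening: 0.628
```

Call:
move_arm(
  rows=[
    {"tx": -0.08,"ty": 0,"tz": -0.14,"rx": 0,"ry": 0.1,"rz": 0,"grip": 40},
    {"tx": -0.08,"ty": 0,"tz": -0.14,"rx": 0,"ry": 0.1,"rz": 0,"grip": 40},
    {"tx": -0.08,"ty": 0,"tz": -0.14,"rx": 0,"ry": 0.1,"rz": 0,"grip": 40},
    {"tx": -0.08,"ty": 0,"tz": -0.14,"rx": 0,"ry": 0.1,"rz": 0,"grip": 40},
    {"tx": -0.08,"ty": 0,"tz": -0.14,"rx": 0,"ry": 0.1,"rz": 0,"grip": 40},
    {"tx": -0.08,"ty": 0,"tz": -0.14,"rx": 0,"ry": 0.1,"rz": 0,"grip": 40},
    {"tx": -0.08,"ty": 0,"tz": -0.14,"rx": 0,"ry": 0.1,"rz": 0,"grip": 40},
    {"tx": -0.08,"ty": 0,"tz": -0.14,"rx": 0,"ry": 0.1,"rz": 0,"grip": 40},
    {"tx": -0.08,"ty": 0,"tz": -0.14,"rx": 0,"ry": 0.1,"rz": 0,"grip": 40},
    {"tx": -0.08,"ty": 0,"tz": -0.14,"rx": 0,"ry": 0.1,"rz": 0,"grip": 40},
  ],
)

```text
t: 6.25
eef_pos: [473.0, 153.2, 168.9]
tcp_rot: [-1.567, 0.002, -0.459]
ft_force: [0.0, -0.5, -2.4]
opening: 0.631
```

```bash
python3 - <<'E'
from h import *
C=T([460,150,170],tilt(-72,0));plan(cur(),C,8); E=T([460,150,100],tilt(-72,-60)); plan(cur(),E,18)
E
```

```text
8 x {'tx': np.float64(-0.09), 'ty': np.float64(-0.01), 'tz': np.float64(-0.15), 'rx': np.float64(-0.0), 'ry': np.float64(0.1), 'rz': np.float64(-0.0)} max shift mm 1.8 turn deg 5.73
    [471. 152. 169.] yaw [-90.   0. -32.]
    [470. 151. 169.] yaw [-90.   0. -38.]
    [468. 151. 169.] yaw [-90.   0. -43.]
    [467. 150. 169.] yaw [-90.   0. -49.]
    [465. 150. 169.] yaw [-90.   0. -55.]
    [463. 150. 169.] yaw [-90.   0. -61.]
    [461. 150. 170.] yaw [-90.   0. -66.]
    [460. 150. 170.] yaw [-90.   0. -72.]
18 x {'tx': np.float64(0.02), 'ty': np.float64(0.39), 'tz': np.float64(0.13), 'rx': np.float64(-0.055), 'ry': np.float64(0.04), 'rz': np.float64(0.023)} max shift mm 4.1 turn deg 4.11
    [475. 156. 157.] yaw [-100.    4.  -33.]
    [475. 157. 145.] yaw [-110.    6.  -41.]
    [474. 157. 132.] yaw [-120.    6.  -49.]
    [471. 155. 121.] yaw [-130.    6.  -57.]
    [466. 153. 109.] yaw [-140.    4.  -65.]
    [460. 150.  99.] yaw [-150.    0.  -72.]
```

Call:
move_arm(
  rows=[
    {"tx": -0.09,"ty": 0,"tz": -0.15,"rx": 0,"ry": 0.1,"rz": 0,"grip": 40},
    {"tx": -0.09,"ty": 0,"tz": -0.15,"rx": 0,"ry": 0.1,"rz": 0,"grip": 40},
    {"tx": -0.09,"ty": 0,"tz": -0.15,"rx": 0,"ry": 0.1,"rz": 0,"grip": 40},
    {"tx": -0.09,"ty": 0,"tz": -0.15,"rx": 0,"ry": 0.1,"rz": 0,"grip": 40},
    {"tx": -0.09,"ty": 0,"tz": -0.15,"rx": 0,"ry": 0.1,"rz": 0,"grip": 40},
    {"tx": -0.09,"ty": 0,"tz": -0.15,"rx": 0,"ry": 0.1,"rz": 0,"grip": 40},
    {"tx": -0.09,"ty": 0,"tz": -0.15,"rx": 0,"ry": 0.1,"rz": 0,"grip": 40},
    {"tx": -0.09,"ty": 0,"tz": -0.15,"rx": 0,"ry": 0.1,"rz": 0,"grip": 40},
  ],
)

```text
t: 6.92
eef_pos: [459.6, 150.1, 168.9]
tcp_rot: [-1.57, 0.004, -1.259]
ft_force: [0.3, -0.0, -3.1]
opening: 0.628
```

Call:
move_arm(
  rows=[
    {"tx": 0,"ty": 0.54,"tz": 0.28,"rx": -0.087,"ry": 0,"rz": 0,"grip": 40},
    {"tx": 0,"ty": 0.54,"tz": 0.28,"rx": -0.087,"ry": 0,"rz": 0,"grip": 40},
    {"tx": 0,"ty": 0.54,"tz": 0.28,"rx": -0.087,"ry": 0,"rz": 0,"grip": 40},
    {"tx": 0,"ty": 0.54,"tz": 0.28,"rx": -0.087,"ry": 0,"rz": 0,"grip": 40},
    {"tx": 0,"ty": 0.54,"tz": 0.28,"rx": -0.087,"ry": 0,"rz": 0,"grip": 40},
    {"tx": 0,"ty": 0.54,"tz": 0.28,"rx": -0.087,"ry": 0,"rz": 0,"grip": 40},
    {"tx": 0,"ty": 0.54,"tz": 0.28,"rx": -0.087,"ry": 0,"rz": 0,"grip": 40},
    {"tx": 0,"ty": 0.54,"tz": 0.28,"rx": -0.087,"ry": 0,"rz": 0,"grip": 40},
    {"tx": 0,"ty": 0.54,"tz": 0.28,"rx": -0.087,"ry": 0,"rz": 0,"grip": 40},
    {"tx": 0,"ty": 0.54,"tz": 0.28,"rx": -0.087,"ry": 0,"rz": 0,"grip": 40},
  ],
)

```text
t: 7.75
eef_pos: [465.3, 152.2, 110.1]
tcp_rot: [-2.443, 0.003, -1.254]
ft_force: [-0.5, 0.4, -3.2]
opening: 0.631
```

Call:
move_arm(
  rows=[
    {"tx": 0,"ty": 0.54,"tz": 0.28,"rx": -0.087,"ry": 0,"rz": 0,"grip": 40},
    {"tx": 0,"ty": 0.54,"tz": 0.28,"rx": -0.087,"ry": 0,"rz": 0,"grip": 40},
    {"tx": 0,"ty": 0,"tz": 0,"rx": 0,"ry": 0,"rz": 0,"grip": 40},
    {"tx": 0,"ty": 0,"tz": 0,"rx": 0,"ry": 0,"rz": 0,"grip": 40},
  ],
)

```text
t: 8.08
eef_pos: [460.1, 150.6, 97.9]
tcp_rot: [-2.613, 0.004, -1.254]
ft_force: [0.2, 1.1, -1.8]
opening: 0.632
```

```bash
python3 - <<'E'
from h import *
E=T([460,150,100],tilt(-72,-60)); err(E)
o=snap("c"); crop(o["scene"][0],(310,80,430,200),6,"c_scene.png")
F=cur(); F[2,3]-=40; plan(cur(),F,5)
# shade tilt: points on amber in scene
p,d,C=o["scene"]; h=cv2.cvtColor(p,cv2.COLOR_BGR2HSV); m=(h[...,0]>12)&(h[...,0]<30)&(h[...,1]>110)&(np.linalg.norm(C[...,:2]-[460,150],axis=-1)<90)&(C[...,2]>15)
P=C[m]; print(len(P),np.percentile(P,[2,50,98],axis=0).round(0))
E
```

```text
err mm [ 0.5 -0.9 -1.9] rad [-0.005  0.005  0.001]
5 x {'tx': np.float64(0.0), 'ty': np.float64(0.41), 'tz': np.float64(0.69), 'rx': np.float64(0.0), 'ry': np.float64(0.0), 'rz': np.float64(0.0)} max shift mm 8.0 turn deg 0.0
    [460. 151.  91.] yaw [-150.    0.  -72.]
    [460. 151.  83.] yaw [-150.    0.  -72.]
    [460. 151.  75.] yaw [-150.    0.  -72.]
    [460. 151.  67.] yaw [-150.    0.  -72.]
    [460. 151.  59.] yaw [-150.    0.  -72.]
193 [[439. 114.  47.]
 [473. 137. 139.]
 [539. 157. 161.]]
```

View pics/c_scene.png

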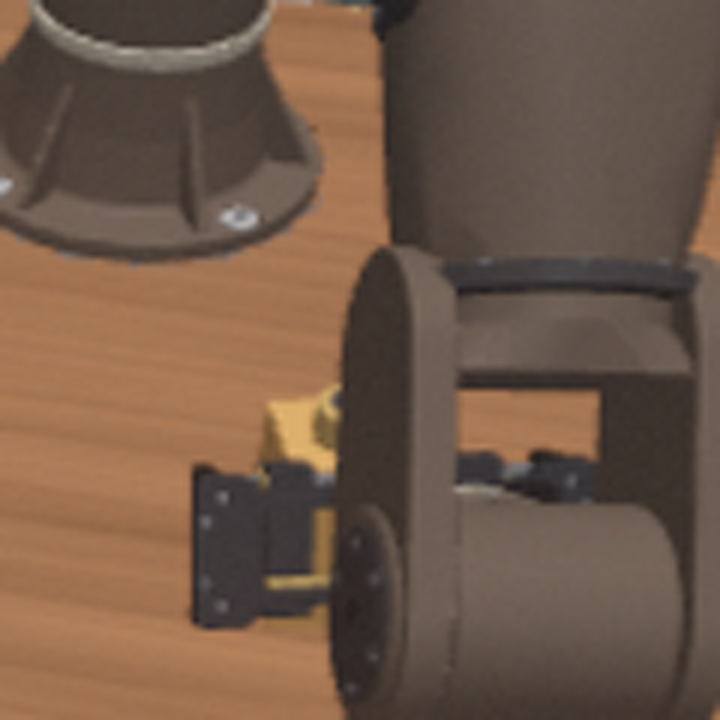

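View pics/top_c.png

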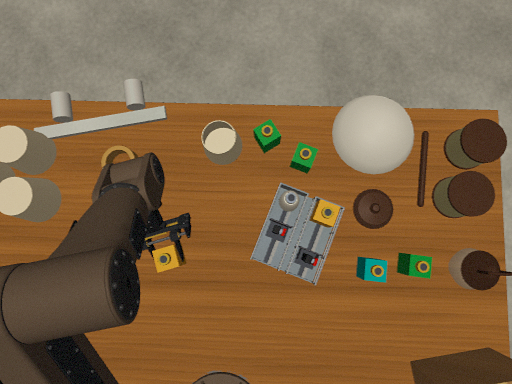

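```bash
cat >> h.py <<'E'
def amber(C,p,ctr,rad=90,zmin=15):
    h=cv2.cvtColor(p,cv2.COLOR_BGR2HSV)
    return (h[...,0]>12)&(h[...,0]<32)&(h[...,1]>110)&(h[...,2]>90)&(np.linalg.norm(C[...,:2]-ctr,axis=-1)<rad)&(C[...,2]>zmin)
def plane(P):
    A=np.c_[P[:,:2]-P[:,:2].mean(0),np.ones(len(P))]; k=np.linalg.lstsq(A,P[:,2],rcond=None)[0]; return k,np.std(A@k-P[:,2])
E
python3 - <<'E'
from h import *
z=np.load("pics/top_c.npz");p,d=z["p"],z["d"];C=cloud("top",d); m=amber(C,p,[450,145],70,100)
P=C[m]; print(len(P),np.percentile(P[:,2],[2,25,50,75,98]).round(1)); zz=np.median(P[:,2])
q=P[abs(P[:,2]-zz)<6]; print(plane(q)); r=cv2.minAreaRect(q[:,:2].astype(np.float32)); print(r)
crop(p,(130,200,230,290),6,"c_top.png")
E
```

```text
530 [118.3 141.6 143.3 145.3 165.5]
(array([5.80724916e-03, 1.39679368e-02, 1.42870362e+02]), np.float64(1.7984686821468845))
((458.9897155761719, 152.1044921875), (59.96216583251953, 60.927490234375), 18.251834869384766)
```

View pics/c_top.png

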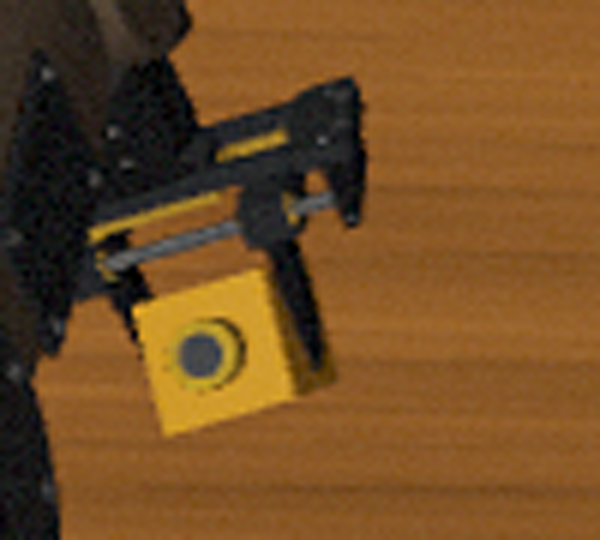

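Call:
move_arm(
  rows=[
    {"tx": 0,"ty": 0.41,"tz": 0.69,"rx": 0,"ry": 0,"rz": 0,"grip": 40},
    {"tx": 0,"ty": 0.41,"tz": 0.69,"rx": 0,"ry": 0,"rz": 0,"grip": 40},
    {"tx": 0,"ty": 0.41,"tz": 0.69,"rx": 0,"ry": 0,"rz": 0,"grip": 40},
    {"tx": 0,"ty": 0.41,"tz": 0.69,"rx": 0,"ry": 0,"rz": 0,"grip": 40},
    {"tx": 0,"ty": 0.25,"tz": 0.43,"rx": 0,"ry": 0,"rz": 0,"grip": 40},
    {"tx": 0,"ty": 0.15,"tz": 0.26,"rx": 0,"ry": 0,"rz": 0,"grip": 40},
    {"tx": 0,"ty": 0,"tz": 0,"rx": 0,"ry": 0,"rz": 0,"grip": 40},
  ],
)

```text
t: 8.77
eef_pos: [459.4, 150.5, 57.2]
tcp_rot: [-2.616, 0.004, -1.254]
ft_force: [1.2, -0.6, -3.4]
opening: 0.63
```

Call:
move_arm(
  rows=[
    {"tx": 0,"ty": 0.05,"tz": 0.09,"rx": 0,"ry": 0,"rz": 0,"grip": 40},
    {"tx": 0,"ty": 0.05,"tz": 0.09,"rx": 0,"ry": 0,"rz": 0,"grip": 40},
    {"tx": 0,"ty": 0,"tz": 0,"rx": 0,"ry": 0,"rz": 0,"grip": 40},
  ],
)

```text
t: 9.02
eef_pos: [459.7, 150.6, 56.0]
tcp_rot: [-2.614, 0.004, -1.254]
ft_force: [-0.6, 0.1, -2.3]
opening: 0.632
```

Call:
move_arm(
  rows=[
    {"tx": 0,"ty": 0.05,"tz": 0.09,"rx": 0,"ry": 0,"rz": 0,"grip": 40},
    {"tx": 0,"ty": 0.05,"tz": 0.09,"rx": 0,"ry": 0,"rz": 0,"grip": 40},
    {"tx": 0,"ty": 0,"tz": 0,"rx": 0,"ry": 0,"rz": 0,"grip": 40},
    {"tx": 0,"ty": 0,"tz": 0,"rx": 0,"ry": 0,"rz": 0,"grip": 40},
  ],
)

```text
t: 9.35
eef_pos: [459.7, 150.6, 53.9]
tcp_rot: [-2.615, 0.004, -1.254]
ft_force: [-0.1, 0.7, -2.3]
opening: 0.628
```

Call:
move_arm(
  rows=[
    {"tx": 0,"ty": 0.05,"tz": 0.09,"rx": 0,"ry": 0,"rz": 0,"grip": 40},
    {"tx": 0,"ty": 0,"tz": 0,"rx": 0,"ry": 0,"rz": 0,"grip": 40},
    {"tx": 0,"ty": 0,"tz": 0,"rx": 0,"ry": 0,"rz": 0,"grip": 40},
  ],
)

```text
t: 9.6
eef_pos: [459.7, 150.6, 52.8]
tcp_rot: [-2.615, 0.004, -1.254]
ft_force: [-0.2, 0.5, -2.4]
opening: 0.63
```

Call:
move_arm(
  rows=[
    {"tx": 0,"ty": 0.05,"tz": 0.09,"rx": 0,"ry": 0,"rz": 0,"grip": 40},
    {"tx": 0,"ty": 0,"tz": 0,"rx": 0,"ry": 0,"rz": 0,"grip": 40},
    {"tx": 0,"ty": 0,"tz": 0,"rx": 0,"ry": 0,"rz": 0,"grip": 40},
  ],
)

```text
t: 9.85
eef_pos: [459.7, 150.6, 51.7]
tcp_rot: [-2.615, 0.004, -1.254]
ft_force: [0.1, -0.0, -4.2]
opening: 0.631
```

Call:
move_arm(
  rows=[
    {"tx": 0,"ty": 0.05,"tz": 0.09,"rx": 0,"ry": 0,"rz": 0,"grip": 40},
    {"tx": 0,"ty": 0,"tz": 0,"rx": 0,"ry": 0,"rz": 0,"grip": 40},
    {"tx": 0,"ty": 0,"tz": 0,"rx": 0,"ry": 0,"rz": 0,"grip": 40},
  ],
)

```text
t: 10.1
eef_pos: [459.8, 150.6, 51.2]
tcp_rot: [-2.615, 0.004, -1.254]
ft_force: [1.1, 1.0, 4.1]
opening: 0.63
```

Call:
move_arm(
  rows=[
    {"tx": 0,"ty": 0,"tz": 0,"rx": 0,"ry": 0,"rz": 0,"grip": 66},
    {"tx": 0,"ty": 0,"tz": 0,"rx": 0,"ry": 0,"rz": 0,"grip": 72},
    {"tx": 0,"ty": 0,"tz": 0,"rx": 0,"ry": 0,"rz": 0,"grip": 85},
    {"tx": 0,"ty": 0,"tz": 0,"rx": 0,"ry": 0,"rz": 0,"grip": 100},
    {"tx": 0,"ty": 0,"tz": 0,"rx": 0,"ry": 0,"rz": 0,"grip": 100},
    {"tx": 0,"ty": 0,"tz": 0,"rx": 0,"ry": 0,"rz": 0,"grip": 100},
  ],
)

```text
t: 10.6
eef_pos: [459.7, 150.6, 50.7]
tcp_rot: [-2.615, 0.004, -1.254]
ft_force: [-1.2, 0.1, -0.5]
opening: 0.945
```

```bash
python3 - <<'E'
from h import *
o=snap("d",("top",)); p,d,C=o["top"]; m=amber(C,p,[450,145],70,60)
P=C[m]; print(len(P),np.percentile(P[:,2],[2,25,50,75,98]).round(1)); zz=np.median(P[:,2])
q=P[abs(P[:,2]-zz)<6]; print(plane(q)); r=cv2.minAreaRect(q[:,:2].astype(np.float32)); print(r); print("collar",np.median(P[P[:,2]>zz+12],0))
crop(p,(130,200,230,290),6,"d_top.png")
# retreat path
A=cur(); B=back(A,130); B[2,3]+=20; V=T([460,150,260],tilt(-72,0))
plan(A,B,7); q=path(A,B,5,env.state()["joints"]); plan(B,V,12); path(B,V,5,q)
E
```

```text
476 [ 65.3  93.8  95.5  97.7 324.4]
(array([5.00099229e-03, 7.83844492e-03, 9.51115055e+01]), np.float64(1.9435949970725184))
((458.9012451171875, 152.98956298828125), (59.77543640136719, 60.88752365112305), 18.253337860107422)
collar [458.22804442 149.91098612 115.59286263]
7 x {'tx': np.float64(-0.0), 'ty': np.float64(-2.0), 'tz': np.float64(-0.25), 'rx': np.float64(0.0), 'ry': np.float64(0.0), 'rz': np.float64(-0.0)} max shift mm 20.2 turn deg 0.0
    [475. 156.  63.] yaw [-150.    0.  -72.]
    [490. 160.  75.] yaw [-150.    0.  -72.]
    [505. 165.  87.] yaw [-150.    0.  -72.]
    [521. 170. 100.] yaw [-150.    0.  -72.]
    [536. 175. 112.] yaw [-150.    0.  -72.]
    [551. 180. 124.] yaw [-150.    0.  -72.]
    [566. 185. 136.] yaw [-150.    0.  -72.]
   q [ 0.23  0.96  1.45 -0.08  1.77  1.51] e 0.0
   q [ 0.23  0.96  1.38 -0.08  1.83  1.5 ] e 0.0
   q [ 0.23  0.97  1.31 -0.08  1.9   1.5 ] e 0.0
   q [ 0.23  0.97  1.24 -0.08  1.97  1.49] e 0.0
   q [ 0.23  0.99  1.15 -0.08  2.04  1.49] e 0.0
12 x {'tx': np.float64(0.0), 'ty': np.float64(-0.39), 'tz': np.float64(-1.41), 'rx': np.float64(0.087), 'ry': np.float64(0.0), 'rz': np.float64(-0.0)} max shift mm 14.6 turn deg 4.98
    [558. 183. 164.] yaw [-140.    0.  -72.]
    [546. 178. 190.] yaw [-130.    0.  -72.]
    [529. 173. 213.] yaw [-120.    0.  -72.]
    [509. 166. 233.] yaw [-110.    0.  -72.]
    [485. 158. 249.] yaw [-100.    0.  -72.]
    [460. 150. 260.] yaw [-90.   0. -72.]
   q [ 0.23  0.84  1.26 -0.07  1.87  1.49] e 0.0
   q [ 0.22  0.7   1.39 -0.05  1.68  1.49] e 0.0
   q [ 0.21  0.55  1.54 -0.04  1.47  1.48] e 0.0
   q [ 0.2   0.4   1.69 -0.02  1.25  1.46] e 0.0
   q [ 0.18  0.26  1.86 -0.    1.02  1.44] e 0.0
```

View pics/d_top.png

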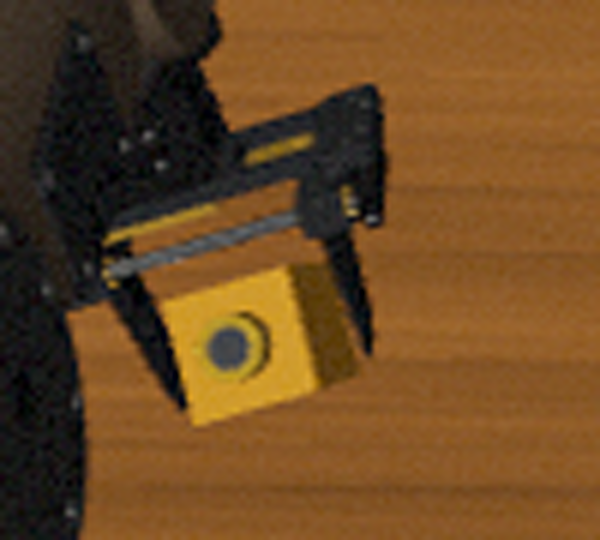

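Call:
move_arm(
  rows=[
    {"tx": 0,"ty": -1,"tz": 0,"rx": 0,"ry": 0,"rz": 0,"grip": 100},
    {"tx": 0,"ty": -2,"tz": 0,"rx": 0,"ry": 0,"rz": 0,"grip": 100},
    {"tx": 0,"ty": -2,"tz": -0.2,"rx": 0,"ry": 0,"rz": 0,"grip": 100},
    {"tx": 0,"ty": -2.5,"tz": -0.3,"rx": 0,"ry": 0,"rz": 0,"grip": 100},
    {"tx": 0,"ty": -2.5,"tz": -0.3,"rx": 0,"ry": 0,"rz": 0,"grip": 100},
    {"tx": 0,"ty": -2.5,"tz": -0.3,"rx": 0,"ry": 0,"rz": 0,"grip": 100},
    {"tx": 0,"ty": -1.5,"tz": -0.2,"rx": 0,"ry": 0,"rz": 0,"grip": 100},
  ],
)

```text
t: 11.23
eef_pos: [570.6, 186.7, 134.4]
tcp_rot: [-2.612, 0.004, -1.254]
ft_force: [0.3, -0.0, 0.1]
opening: 1.001
```

Call:
move_arm(
  rows=[
    {"tx": 0,"ty": -0.4,"tz": -1.4,"rx": 0.087,"ry": 0,"rz": 0,"grip": 100},
    {"tx": 0,"ty": -0.4,"tz": -1.4,"rx": 0.087,"ry": 0,"rz": 0,"grip": 100},
    {"tx": 0,"ty": -0.4,"tz": -1.4,"rx": 0.087,"ry": 0,"rz": 0,"grip": 100},
    {"tx": 0,"ty": -0.4,"tz": -1.4,"rx": 0.087,"ry": 0,"rz": 0,"grip": 100},
    {"tx": 0,"ty": -0.4,"tz": -1.4,"rx": 0.087,"ry": 0,"rz": 0,"grip": 100},
    {"tx": 0,"ty": -0.4,"tz": -1.4,"rx": 0.087,"ry": 0,"rz": 0,"grip": 100},
    {"tx": 0,"ty": -0.4,"tz": -1.4,"rx": 0.087,"ry": 0,"rz": 0,"grip": 100},
    {"tx": 0,"ty": -0.4,"tz": -1.4,"rx": 0.087,"ry": 0,"rz": 0,"grip": 100},
    {"tx": 0,"ty": -0.4,"tz": -1.4,"rx": 0.087,"ry": 0,"rz": 0,"grip": 100},
  ],
)

```text
t: 11.98
eef_pos: [500.7, 163.2, 239.6]
tcp_rot: [-1.826, 0.004, -1.254]
ft_force: [0.7, 0.4, 0.3]
opening: 1.003
```

```bash
python3 - <<'E'
from h import *
o=snap("e"); p,d,C=o["top"]; m=amber(C,p,[450,145],70,60)
P=C[m]; print(len(P),np.percentile(P[:,2],[2,50,98]).round(1)); zz=np.median(P[:,2])
q=P[abs(P[:,2]-zz)<6]; print(cv2.minAreaRect(q[:,:2].astype(np.float32)) if len(q)>5 else ""); 
crop(o["scene"][0],(290,60,440,200),5,"e_scene.png")
V=T([459.3,151.0,190],tilt(-71.75,0)); plan(cur(),V,8)
E
```

```text
473 [ 82.4  95.6 601.7]
((459.0752258300781, 152.81561279296875), (59.95259094238281, 60.633907318115234), 18.359533309936523)
8 x {'tx': np.float64(-0.01), 'ty': np.float64(0.71), 'tz': np.float64(-0.42), 'rx': np.float64(0.032), 'ry': np.float64(-0.0), 'rz': np.float64(-0.0)} max shift mm 8.2 turn deg 1.83
    [494. 161. 236.] yaw [-103.    0.  -72.]
    [488. 160. 230.] yaw [-101.    0.  -72.]
    [483. 158. 223.] yaw [-99.   0. -72.]
    [478. 156. 217.] yaw [-97.   0. -72.]
    [473. 155. 210.] yaw [-95.   0. -72.]
    [468. 154. 204.] yaw [-94.   0. -72.]
    [464. 152. 197.] yaw [-92.   0. -72.]
    [460. 151. 190.] yaw [-90.   0. -72.]
```

View pics/e_scene.png

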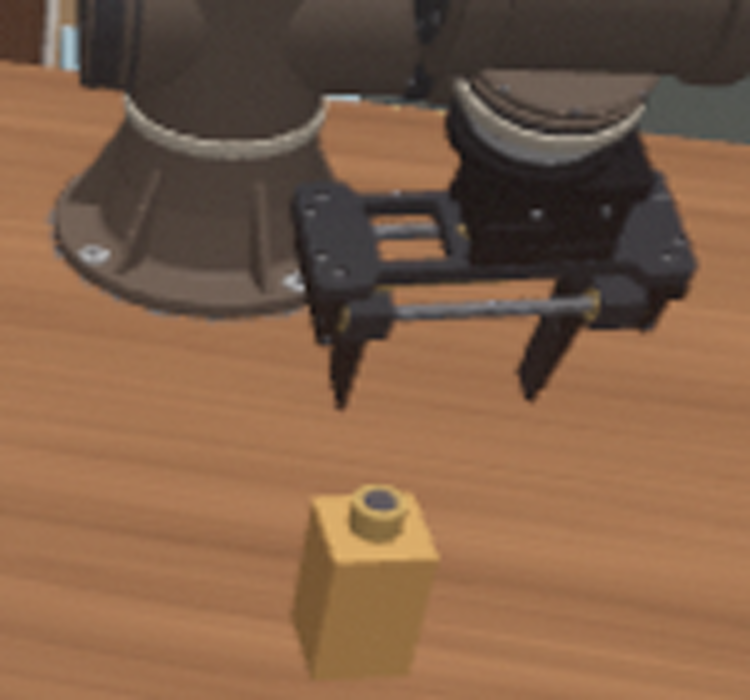

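```bash
python3 - <<'E'
from h import *
V=T([459.6,150.6,170],tilt(-71.75,0)); plan(cur(),V,9)
E
```

```text
9 x {'tx': np.float64(-0.01), 'ty': np.float64(0.85), 'tz': np.float64(-0.35), 'rx': np.float64(0.028), 'ry': np.float64(-0.0), 'rz': np.float64(-0.0)} max shift mm 9.2 turn deg 1.6
    [494. 161. 234.] yaw [-103.    0.  -72.]
    [489. 160. 226.] yaw [-101.    0.  -72.]
    [484. 158. 219.] yaw [-100.    0.  -72.]
    [479. 157. 211.] yaw [-98.   0. -72.]
    [475. 156. 203.] yaw [-97.   0. -72.]
    [470. 154. 195.] yaw [-95.   0. -72.]
    [466. 153. 187.] yaw [-93.   0. -72.]
    [463. 152. 179.] yaw [-92.   0. -72.]
    [459. 151. 170.] yaw [-90.   0. -72.]
```

Call:
move_arm(
  rows=[
    {"tx": 0,"ty": 0.85,"tz": -0.35,"rx": 0.028,"ry": 0,"rz": 0,"grip": 90},
    {"tx": 0,"ty": 0.85,"tz": -0.35,"rx": 0.028,"ry": 0,"rz": 0,"grip": 90},
    {"tx": 0,"ty": 0.85,"tz": -0.35,"rx": 0.028,"ry": 0,"rz": 0,"grip": 80},
    {"tx": 0,"ty": 0.85,"tz": -0.35,"rx": 0.028,"ry": 0,"rz": 0,"grip": 75},
    {"tx": 0,"ty": 0.85,"tz": -0.35,"rx": 0.028,"ry": 0,"rz": 0,"grip": 70},
    {"tx": 0,"ty": 0.85,"tz": -0.35,"rx": 0.028,"ry": 0,"rz": 0,"grip": 65},
    {"tx": 0,"ty": 0.85,"tz": -0.35,"rx": 0.028,"ry": 0,"rz": 0,"grip": 60},
    {"tx": 0,"ty": 0.85,"tz": -0.35,"rx": 0.028,"ry": 0,"rz": 0,"grip": 60},
    {"tx": 0,"ty": 0.85,"tz": -0.35,"rx": 0.028,"ry": 0,"rz": 0,"grip": 60},
    {"tx": 0,"ty": 0,"tz": 0,"rx": 0,"ry": 0,"rz": 0,"grip": 60},
  ],
)

```text
t: 12.92
eef_pos: [459.4, 150.1, 166.0]
tcp_rot: [-1.583, 0.005, -1.254]
ft_force: [0.6, 1.1, -0.4]
opening: 0.6
```

```bash
python3 - <<'E'
from h import *
V=T([459.6,150.6,117.5],tilt(-71.75,0)); plan(cur(),V,6); err(V)
o=snap("f"); crop(o["scene"][0],(290,60,440,200),5,"f_scene.png"); crop(o["top"][0],(130,200,230,290),6,"f_top.png")
E
```

```text
6 x {'tx': np.float64(-0.0), 'ty': np.float64(0.81), 'tz': np.float64(0.01), 'rx': np.float64(0.002), 'ry': np.float64(-0.0), 'rz': np.float64(-0.001)} max shift mm 8.1 turn deg 0.13
    [459. 150. 158.] yaw [-91.   0. -72.]
    [459. 150. 150.] yaw [-90.   0. -72.]
    [459. 150. 142.] yaw [-90.   0. -72.]
    [459. 150. 134.] yaw [-90.   0. -72.]
    [459. 150. 126.] yaw [-90.  -0. -72.]
    [460. 150. 117.] yaw [-90.  -0. -72.]
err mm [-0.2 48.5  1. ] rad [ 0.012 -0.001 -0.005]
```

View pics/f_scene.png

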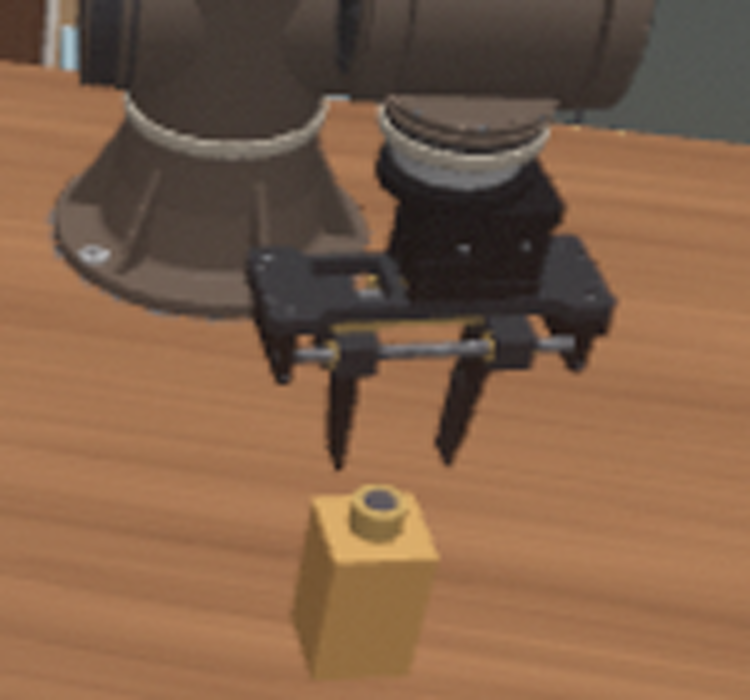

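View pics/f_top.png

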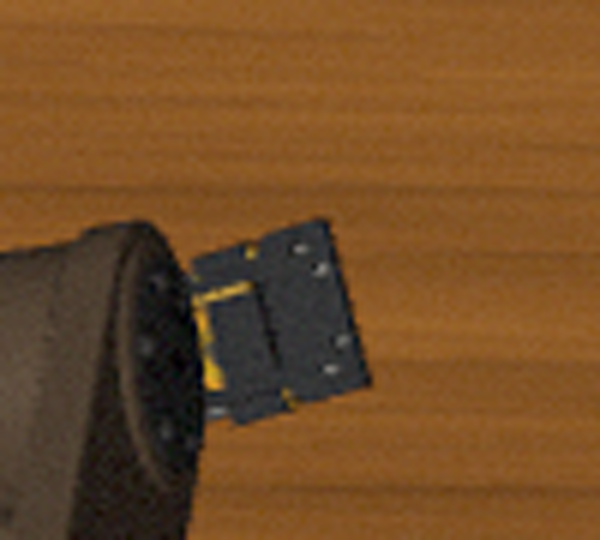

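Call:
move_arm(
  rows=[
    {"tx": 0,"ty": 0.8,"tz": 0.02,"rx": 0.002,"ry": 0,"rz": -0.001,"grip": 60},
    {"tx": 0,"ty": 0.8,"tz": 0.02,"rx": 0.002,"ry": 0,"rz": -0.001,"grip": 60},
    {"tx": 0,"ty": 0.8,"tz": 0.02,"rx": 0.002,"ry": 0,"rz": -0.001,"grip": 60},
    {"tx": 0,"ty": 0.8,"tz": 0.01,"rx": 0.002,"ry": 0,"rz": -0.001,"grip": 60},
    {"tx": 0,"ty": 0.8,"tz": 0,"rx": 0.002,"ry": 0,"rz": -0.001,"grip": 60},
    {"tx": 0,"ty": 0.75,"tz": 0,"rx": 0.002,"ry": 0,"rz": 0,"grip": 60},
    {"tx": 0,"ty": 0,"tz": 0,"rx": 0,"ry": 0,"rz": 0,"grip": 60},
  ],
)

```text
t: 13.6
eef_pos: [460.0, 150.4, 118.2]
tcp_rot: [-1.57, -0.001, -1.254]
ft_force: [-0.3, 0.6, -0.5]
opening: 0.602
```

Close on the collar.

Call:
move_arm(
  rows=[
    {"tx": 0,"ty": 0.1,"tz": 0,"rx": 0,"ry": 0,"rz": 0,"grip": 50},
    {"tx": 0,"ty": 0,"tz": 0,"rx": 0,"ry": 0,"rz": 0,"grip": 42},
    {"tx": 0,"ty": 0,"tz": 0,"rx": 0,"ry": 0,"rz": 0,"grip": 36},
    {"tx": 0,"ty": 0,"tz": 0,"rx": 0,"ry": 0,"rz": 0,"grip": 15},
    {"tx": 0,"ty": 0,"tz": 0,"rx": 0,"ry": 0,"rz": 0,"grip": 15},
    {"tx": 0,"ty": 0,"tz": 0,"rx": 0,"ry": 0,"rz": 0,"grip": 15},
  ],
)

```text
t: 14.1
eef_pos: [460.8, 150.6, 119.1]
tcp_rot: [-1.567, -0.001, -1.254]
ft_force: [-0.2, 0.2, 2.7]
opening: 0.328
```

```bash
python3 - <<'E'
from h import *
print(env.state()["opening"]*95)
A=cur(); U=A.copy(); U[2,3]+=150; plan(A,U,7)
# target slot: x local midpoint between face -30 and stock -x side ~54
for zt in (330,):
    W=T(wld([12,-52.5,300]),tilt(-109.9,0)); print(W[:3,3]); plan(U,W,18); q=path(A,U,3,env.state()["joints"]); q=path(U,W,3,q)
    L=W.copy(); L[2,3]=131; path(W,L,3,q)
E
```

```text
31.177263022811005
7 x {'tx': np.float64(0.0), 'ty': np.float64(-2.14), 'tz': np.float64(0.01), 'rx': np.float64(0.0), 'ry': np.float64(0.0), 'rz': np.float64(-0.0)} max shift mm 21.4 turn deg 0.0
    [461. 151. 141.] yaw [-90.  -0. -72.]
    [461. 151. 162.] yaw [-90.  -0. -72.]
    [461. 151. 183.] yaw [-90.  -0. -72.]
    [461. 151. 205.] yaw [-90.  -0. -72.]
    [461. 151. 226.] yaw [-90.  -0. -72.]
    [461. 151. 248.] yaw [-90.  -0. -72.]
    [461. 151. 269.] yaw [-90.  -0. -72.]
[ 530.71353114 -262.04968127  300.        ]
18 x {'tx': np.float64(2.34), 'ty': np.float64(-0.17), 'tz': np.float64(0.39), 'rx': np.float64(-0.0), 'ry': np.float64(0.037), 'rz': np.float64(-0.0)} max shift mm 23.8 turn deg 2.12
    [491.  86. 274.] yaw [-90.  -0. -78.]
    [515.  19. 279.] yaw [-90.  -0. -85.]
    [530. -50. 285.] yaw [-90.   0. -91.]
    [ 538. -121.  290.] yaw [-90.   0. -97.]
    [ 538. -192.  295.] yaw [ -90.    0. -104.]
    [ 531. -263.  300.] yaw [ -90.    0. -110.]
   q [ 0.18  0.41  1.99 -0.    0.74  1.43] e 0.0
   q [ 0.18  0.37  1.96 -0.    0.81  1.43] e 0.0
   q [ 0.18  0.32  1.93 -0.    0.89  1.43] e 0.0
   q [ 0.18  0.28  1.89 -0.    0.97  1.43] e 0.0
   q [ 0.18  0.25  1.85 -0.    1.04  1.43] e 0.0
   q [ 0.02  0.27  1.8  -0.    1.07  1.4 ] e 0.0
   q [-0.14  0.29  1.75  0.    1.1   1.38] e 0.0
   q [-0.29  0.32  1.69  0.    1.13  1.36] e 0.0
   q [-0.43  0.35  1.62  0.    1.17  1.35] e 0.0
   q [-0.57  0.38  1.55  0.    1.2   1.35] e 0.0
   q [-0.57  0.41  1.6  -0.    1.13  1.35] e 0.0
   q [-0.57  0.45  1.64 -0.    1.05  1.35] e 0.0
   q [-0.57  0.48  1.68 -0.    0.98  1.35] e 0.0
   q [-0.57  0.52  1.72 -0.    0.9   1.35] e 0.0
   q [-0.57  0.56  1.75 -0.    0.83  1.35] e 0.0
```

Call:
move_arm(
  rows=[
    {"tx": 0,"ty": -0.5,"tz": 0,"rx": 0,"ry": 0,"rz": 0,"grip": 15},
    {"tx": 0,"ty": -1,"tz": 0,"rx": 0,"ry": 0,"rz": 0,"grip": 15},
    {"tx": 0,"ty": -2,"tz": 0,"rx": 0,"ry": 0,"rz": 0,"grip": 15},
    {"tx": 0,"ty": -2.5,"tz": 0,"rx": 0,"ry": 0,"rz": 0,"grip": 15},
    {"tx": 0,"ty": -2.5,"tz": 0,"rx": 0,"ry": 0,"rz": 0,"grip": 15},
    {"tx": 0,"ty": -2.5,"tz": 0,"rx": 0,"ry": 0,"rz": 0,"grip": 15},
    {"tx": 0,"ty": -2.5,"tz": 0,"rx": 0,"ry": 0,"rz": 0,"grip": 15},
    {"tx": 0,"ty": -1.5,"tz": 0,"rx": 0,"ry": 0,"rz": 0,"grip": 15},
  ],
)

```text
t: 14.77
eef_pos: [460.2, 150.5, 271.5]
tcp_rot: [-1.565, -0.001, -1.254]
ft_force: [0.1, 0.1, -3.0]
opening: 0.326
```

```bash
python3 - <<'E'
from h import *
s=env.state(); print(s["eef_pos"],s["tcp_rot"],s["opening"],s["ft_force"])
W=T(wld([12,-52.5,300]),tilt(-109.9,0)); plan(cur(),W,18)
o=snap("g",("scene",)); crop(o["scene"][0],(290,60,440,200),5,"g_scene.png")
E
```

```text
[460.21175429 150.49487035 271.49895184] [-1.56537897e+00 -1.36613646e-03 -1.25359617e+00] 0.3261680455114263 [ 0.0698517   0.06109938 -2.97874336]
18 x {'tx': np.float64(2.34), 'ty': np.float64(-0.16), 'tz': np.float64(0.39), 'rx': np.float64(-0.0), 'ry': np.float64(0.037), 'rz': np.float64(-0.0)} max shift mm 23.8 turn deg 2.12
    [491.  86. 276.] yaw [-90.  -0. -78.]
    [514.  19. 281.] yaw [-90.  -0. -85.]
    [530. -50. 286.] yaw [-90.   0. -91.]
    [ 538. -121.  291.] yaw [-90.   0. -97.]
    [ 538. -192.  296.] yaw [ -90.    0. -104.]
    [ 530. -263.  301.] yaw [ -90.    0. -110.]
```

View pics/g_scene.png

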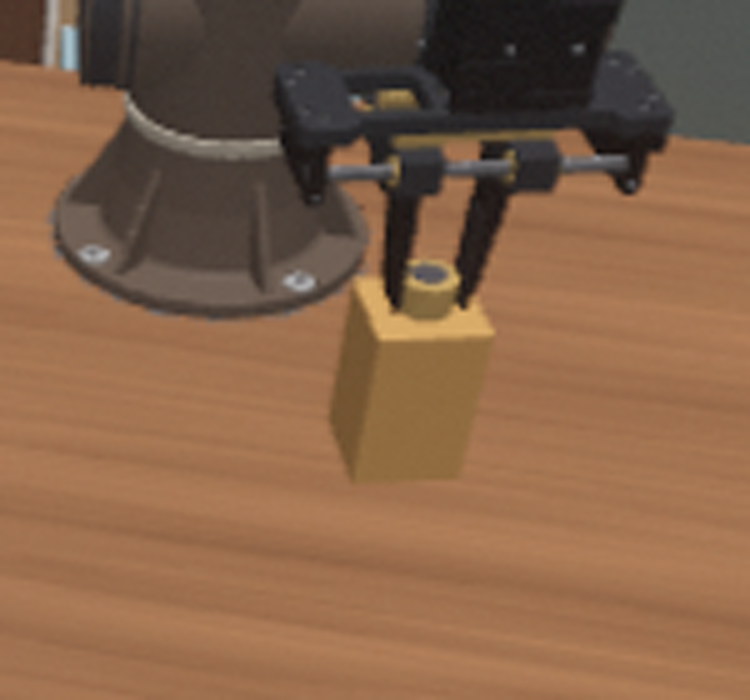

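Held by the collar, upright. Carry over to above the slot.

Call:
move_arm(
  rows=[
    {"tx": 1.2,"ty": -0.16,"tz": 0.2,"rx": 0,"ry": 0.019,"rz": 0,"grip": 15},
    {"tx": 2.34,"ty": -0.16,"tz": 0.39,"rx": 0,"ry": 0.037,"rz": 0,"grip": 15},
    {"tx": 2.34,"ty": -0.16,"tz": 0.39,"rx": 0,"ry": 0.037,"rz": 0,"grip": 15},
    {"tx": 2.34,"ty": -0.16,"tz": 0.39,"rx": 0,"ry": 0.037,"rz": 0,"grip": 15},
    {"tx": 2.34,"ty": -0.16,"tz": 0.39,"rx": 0,"ry": 0.037,"rz": 0,"grip": 15},
    {"tx": 2.34,"ty": -0.16,"tz": 0.39,"rx": 0,"ry": 0.037,"rz": 0,"grip": 15},
    {"tx": 2.34,"ty": -0.16,"tz": 0.39,"rx": 0,"ry": 0.037,"rz": 0,"grip": 15},
    {"tx": 2.34,"ty": -0.16,"tz": 0.39,"rx": 0,"ry": 0.037,"rz": 0,"grip": 15},
    {"tx": 2.34,"ty": -0.16,"tz": 0.39,"rx": 0,"ry": 0.037,"rz": 0,"grip": 15},
    {"tx": 2.34,"ty": -0.16,"tz": 0.39,"rx": 0,"ry": 0.037,"rz": 0,"grip": 15},
  ],
)

```text
t: 15.65
eef_pos: [531.4, -64.2, 283.6]
tcp_rot: [-1.57, 0.0, -1.608]
ft_force: [0.6, 0.6, -2.3]
opening: 0.33
```

Call:
move_arm(
  rows=[
    {"tx": 2.34,"ty": -0.16,"tz": 0.39,"rx": 0,"ry": 0.037,"rz": 0,"grip": 15},
    {"tx": 2.34,"ty": -0.16,"tz": 0.39,"rx": 0,"ry": 0.037,"rz": 0,"grip": 15},
    {"tx": 2.34,"ty": -0.16,"tz": 0.39,"rx": 0,"ry": 0.037,"rz": 0,"grip": 15},
    {"tx": 2.34,"ty": -0.16,"tz": 0.39,"rx": 0,"ry": 0.037,"rz": 0,"grip": 15},
    {"tx": 2.34,"ty": -0.16,"tz": 0.39,"rx": 0,"ry": 0.037,"rz": 0,"grip": 15},
    {"tx": 2.34,"ty": -0.16,"tz": 0.39,"rx": 0,"ry": 0.037,"rz": 0,"grip": 15},
    {"tx": 1.7,"ty": -0.16,"tz": 0.3,"rx": 0,"ry": 0.03,"rz": 0,"grip": 15},
    {"tx": 0.6,"ty": 0,"tz": 0.1,"rx": 0,"ry": 0.01,"rz": 0,"grip": 15},
    {"tx": 0,"ty": 0,"tz": 0,"rx": 0,"ry": 0,"rz": 0,"grip": 15},
  ],
)

```text
t: 16.4
eef_pos: [534.2, -229.1, 294.8]
tcp_rot: [-1.57, 0.001, -1.87]
ft_force: [-0.7, -0.3, -2.5]
opening: 0.333
```

```bash
python3 - <<'E'
from h import *
W=T(wld([12,-52.5,300]),tilt(-109.9,0)); err(W); print(loc(env.state()["eef_pos"]))
o=snap("h"); crop(o["scene"][0],(170,60,310,220),4,"h_scene.png"); crop(o["top"][0],(230,160,370,300),4,"h_top.png")
for n in o:
    p,d,C=o[n]; m=amber(C,p,[530,-262],110,172)&(C[...,2]<320); P=C[m]; print(n,len(P),np.percentile(loc(P),[2,50,98],axis=0).round(1).tolist())
E
```

```text
err mm [32.5 -5.3  6.4] rad [-0.001  0.048 -0.001]
[  4.01867538 -20.35247487 294.7569616 ]
scene 1090 [[-26.2, -45.8, 178.0], [26.9, -0.7, 236.4], [34.4, 12.7, 288.2]]Traceback (most recent call last):
  File "<stdin>", line 5, in <module>
    return _quantile_unchecked(
        a, q, axis, out, overwrite_input, method, keepdims, weights)
    return _ureduce(a,
                    func=_quantile_ureduce_func,
    ...<5 lines>...
                    overwrite_input=overwrite_input,
                    method=method)
    r = func(a, **kwargs)
    result = _quantile(arr,
                       quantiles=q,
    ...<2 lines>...
                       out=out,
                       weights=wgt)
    slices_having_nans = np.isnan(arr[-1, ...])
                                  ~~~^^^^^^^^^
IndexError: index -1 is out of bounds for axis 0 with size 0
```

View pics/h_scene.png

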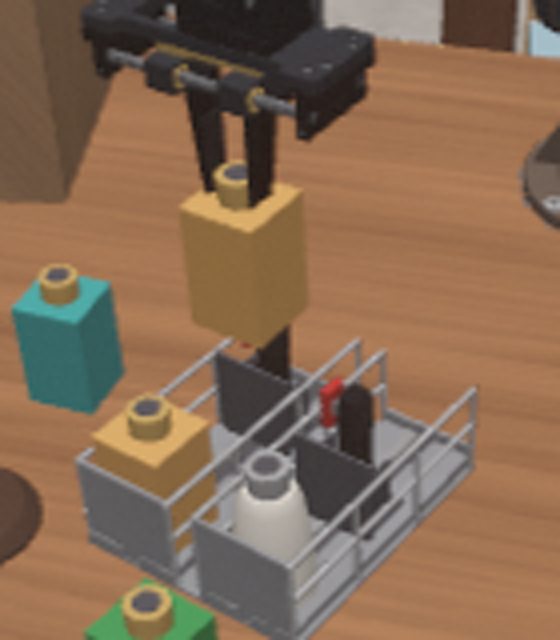

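View pics/h_top.png

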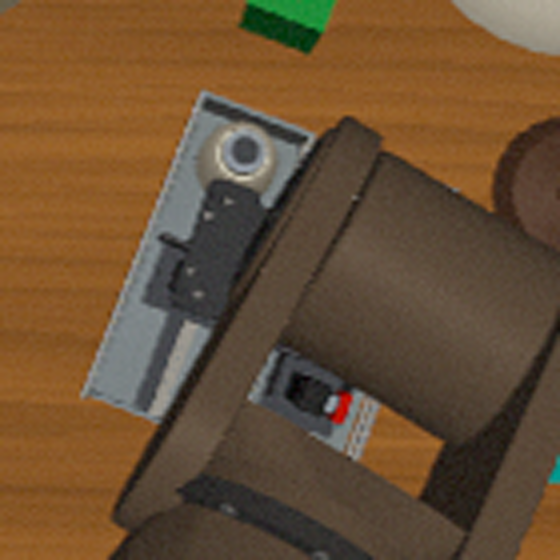

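```bash
python3 - <<'E'
from h import *
W=T(wld([12,-55,290]),tilt(-109.9,0)); plan(cur(),W,3)
E
```

```text
3 x {'tx': np.float64(1.22), 'ty': np.float64(0.17), 'tz': np.float64(0.24), 'rx': np.float64(-0.0), 'ry': np.float64(0.017), 'rz': np.float64(-0.001)} max shift mm 12.5 turn deg 0.98
    [ 533. -240.  294.] yaw [ -90.    0. -108.]
    [ 532. -252.  292.] yaw [ -90.   -0. -109.]
    [ 530. -264.  290.] yaw [ -90.   -0. -110.]
```

Call:
move_arm(
  rows=[
    {"tx": 1.22,"ty": 0.17,"tz": 0.24,"rx": 0,"ry": 0.017,"rz": 0,"grip": 15},
    {"tx": 1.22,"ty": 0.17,"tz": 0.24,"rx": 0,"ry": 0.017,"rz": 0,"grip": 15},
    {"tx": 1.22,"ty": 0.17,"tz": 0.24,"rx": 0,"ry": 0.017,"rz": 0,"grip": 15},
    {"tx": 0,"ty": 0,"tz": 0,"rx": 0,"ry": 0,"rz": 0,"grip": 15},
    {"tx": 0,"ty": 0,"tz": 0,"rx": 0,"ry": 0,"rz": 0,"grip": 15},
  ],
)

```text
t: 16.92
eef_pos: [530.1, -265.4, 290.7]
tcp_rot: [-1.568, 0.001, -1.92]
ft_force: [-0.4, 0.2, -2.4]
opening: 0.325
```

```bash
cat > chk.py <<'E'
from h import *
def chk(tag,zlo):
    W=T(wld([12,-55,290]),tilt(-109.9,0)); err(W); print(loc(env.state()["eef_pos"]),env.state()["ft_force"])
    o=snap(tag,("scene",)); p,d,C=o["scene"]; m=amber(C,p,[530,-262],80,zlo)&(C[...,2]<330); P=loc(C[m]); print(len(P),np.percentile(P,[1,50,99],axis=0).round(1).tolist())
    big=cv2.resize(p,None,fx=4,fy=4,interpolation=cv2.INTER_CUBIC)
    cx,cy,_=loc(env.state()["eef_pos"]); z0=env.state()["eef_pos"][2]-119
    for dx in(-30,30):
        for dy in(-30,30):
            for z,c in((14,(255,0,255)),(109,(255,255,0))):
                u,v=proj("scene",wld(np.array([12+dx,-52.5+dy,z])))[0]; cv2.circle(big,(int(4*u+2),int(4*v+2)),3,c,-1)
    cv2.imwrite(f"pics/{tag}_s.png",big[240:880,680:1240])
    return P
E
python3 -c "
from chk import *
P=chk('i',172)
f=P[(P[:,0]>np.percentile(P[:,0],60))]
"
```

```text
err mm [-0.8  0.7 -0.6] rad [-0.003 -0.002 -0.001]
[ 12.58397549 -55.81612882 290.71195056] [-0.36137658  0.21254445 -2.42131124]
1068 [[-17.4, -83.3, 173.9], [32.6, -34.2, 232.9], [43.0, -22.1, 285.7]]
```

View pics/i_s.png

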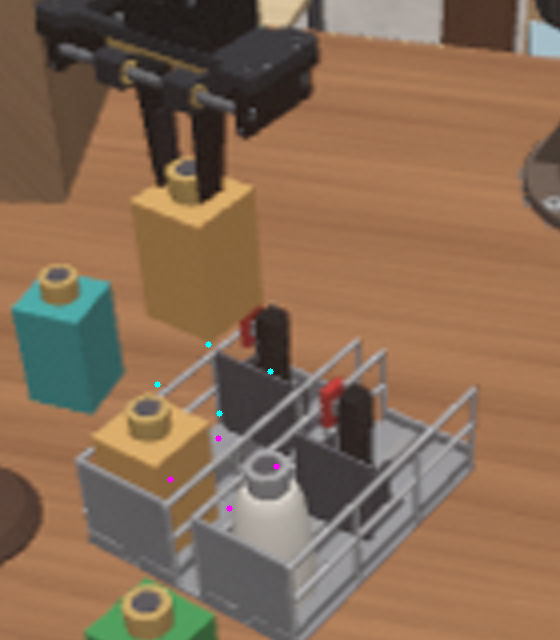

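Call:
move_arm(
  rows=[
    {"tx": 0,"ty": 1,"tz": 0,"rx": 0,"ry": 0,"rz": 0,"grip": 15},
    {"tx": 0,"ty": 1.5,"tz": 0,"rx": 0,"ry": 0,"rz": 0,"grip": 15},
    {"tx": 0,"ty": 1.5,"tz": 0,"rx": 0,"ry": 0,"rz": 0,"grip": 15},
    {"tx": 0,"ty": 1.5,"tz": 0,"rx": 0,"ry": 0,"rz": 0,"grip": 15},
    {"tx": 0,"ty": 1.5,"tz": 0,"rx": 0,"ry": 0,"rz": 0,"grip": 15},
    {"tx": 0,"ty": 0.5,"tz": 0,"rx": 0,"ry": 0,"rz": 0,"grip": 15},
    {"tx": 0,"ty": 0,"tz": 0,"rx": 0,"ry": 0,"rz": 0,"grip": 15},
  ],
)

```text
t: 17.55
eef_pos: [530.2, -263.9, 214.6]
tcp_rot: [-1.57, 0.002, -1.918]
ft_force: [-0.4, 0.5, -2.1]
opening: 0.328
```

```bash
python3 -c "
from chk import *
P=chk('j',135)
"
```

```text
err mm [  0.4 -75.4  -0.1] rad [-0.001 -0.    -0.002]
[ 12.18592405 -54.45124999 214.62319501] [-0.41640645  0.47309036 -2.14759595]
680 [[-18.5, -82.8, 135.8], [30.1, -36.4, 176.4], [43.3, -20.1, 299.4]]
```

View pics/j_s.png

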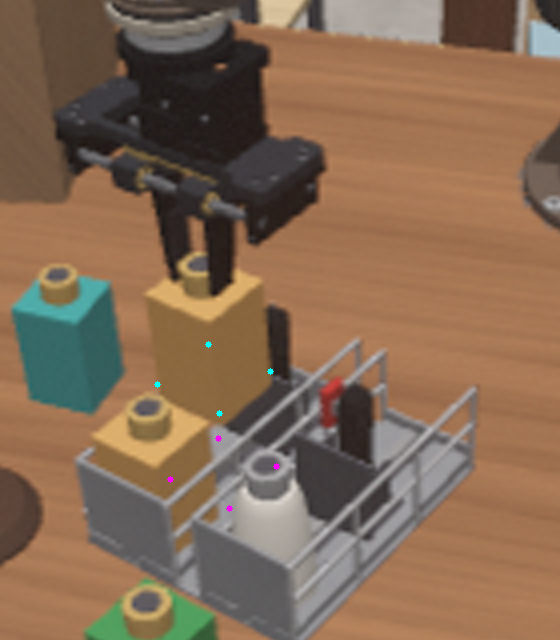

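Call:
move_arm(
  rows=[
    {"tx": 0,"ty": 0.5,"tz": 0,"rx": 0,"ry": 0,"rz": 0,"grip": 15},
    {"tx": 0,"ty": 1,"tz": 0,"rx": 0,"ry": 0,"rz": 0,"grip": 15},
    {"tx": 0,"ty": 1,"tz": 0,"rx": 0,"ry": 0,"rz": 0,"grip": 15},
    {"tx": 0,"ty": 1,"tz": 0,"rx": 0,"ry": 0,"rz": 0,"grip": 15},
    {"tx": 0,"ty": 0,"tz": 0,"rx": 0,"ry": 0,"rz": 0,"grip": 15},
  ],
)

```text
t: 18.02
eef_pos: [530.0, -264.1, 178.7]
tcp_rot: [-1.571, 0.002, -1.919]
ft_force: [-0.1, 0.2, -3.0]
opening: 0.328
```

Call:
move_arm(
  rows=[
    {"tx": 0,"ty": 1,"tz": 0,"rx": 0,"ry": 0,"rz": 0,"grip": 15},
    {"tx": 0,"ty": 1,"tz": 0,"rx": 0,"ry": 0,"rz": 0,"grip": 15},
    {"tx": 0,"ty": 1,"tz": 0,"rx": 0,"ry": 0,"rz": 0,"grip": 15},
    {"tx": 0,"ty": 0.7,"tz": 0,"rx": 0,"ry": 0,"rz": 0,"grip": 15},
    {"tx": 0,"ty": 0.3,"tz": 0,"rx": 0,"ry": 0,"rz": 0,"grip": 15},
    {"tx": 0,"ty": 0,"tz": 0,"rx": 0,"ry": 0,"rz": 0,"grip": 15},
    {"tx": 0,"ty": 0,"tz": 0,"rx": 0,"ry": 0,"rz": 0,"grip": 15},
  ],
)

```text
t: 18.6
eef_pos: [531.0, -264.6, 141.1]
tcp_rot: [-1.568, 0.001, -1.919]
ft_force: [0.3, 0.2, -2.9]
opening: 0.329
```

Call:
move_arm(
  rows=[
    {"tx": 0,"ty": 0.1,"tz": 0,"rx": 0,"ry": 0,"rz": 0,"grip": 15},
    {"tx": 0,"ty": 0.1,"tz": 0,"rx": 0,"ry": 0,"rz": 0,"grip": 15},
    {"tx": 0,"ty": 0.1,"tz": 0,"rx": 0,"ry": 0,"rz": 0,"grip": 15},
    {"tx": 0,"ty": 0,"tz": 0,"rx": 0,"ry": 0,"rz": 0,"grip": 15},
    {"tx": 0,"ty": 0,"tz": 0,"rx": 0,"ry": 0,"rz": 0,"grip": 15},
  ],
)

```text
t: 19.02
eef_pos: [530.9, -264.6, 138.2]
tcp_rot: [-1.568, 0.001, -1.919]
ft_force: [-0.2, -0.2, -3.2]
opening: 0.331
```

```bash
python3 -c "
from chk import *
P=chk('k',95)
"
```

```text
err mm [   0.  -151.8   -0.5] rad [-0.003 -0.001 -0.001]
[ 13.03316058 -54.81834328 138.20905963] [-0.19085843 -0.2409583  -3.20584758]
459 [[-16.3, -83.6, 95.8], [35.3, -38.5, 111.8], [89.3, -18.9, 221.7]]
```

View pics/k_s.png

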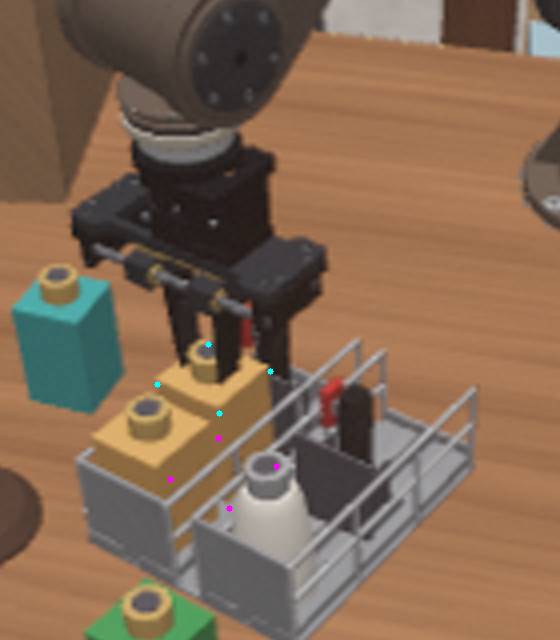

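Call:
move_arm(
  rows=[
    {"tx": 0,"ty": 0.1,"tz": 0,"rx": 0,"ry": 0,"rz": 0,"grip": 15},
    {"tx": 0,"ty": 0.1,"tz": 0,"rx": 0,"ry": 0,"rz": 0,"grip": 15},
    {"tx": 0,"ty": 0.1,"tz": 0,"rx": 0,"ry": 0,"rz": 0,"grip": 15},
    {"tx": 0,"ty": 0,"tz": 0,"rx": 0,"ry": 0,"rz": 0,"grip": 15},
    {"tx": 0,"ty": 0,"tz": 0,"rx": 0,"ry": 0,"rz": 0,"grip": 15},
  ],
)

```text
t: 19.48
eef_pos: [530.9, -264.5, 135.0]
tcp_rot: [-1.568, 0.001, -1.919]
ft_force: [-0.3, -0.4, -3.1]
opening: 0.331
```

Call:
move_arm(
  rows=[
    {"tx": 0,"ty": 0.1,"tz": 0,"rx": 0,"ry": 0,"rz": 0,"grip": 15},
    {"tx": 0,"ty": 0.1,"tz": 0,"rx": 0,"ry": 0,"rz": 0,"grip": 15},
    {"tx": 0,"ty": 0,"tz": 0,"rx": 0,"ry": 0,"rz": 0,"grip": 15},
    {"tx": 0,"ty": 0,"tz": 0,"rx": 0,"ry": 0,"rz": 0,"grip": 15},
  ],
)

```text
t: 19.82
eef_pos: [530.9, -264.6, 133.2]
tcp_rot: [-1.568, 0.001, -1.919]
ft_force: [0.0, 0.6, -0.6]
opening: 0.329
```

Call:
move_arm(
  rows=[
    {"tx": 0,"ty": 0.05,"tz": 0,"rx": 0,"ry": 0,"rz": 0,"grip": 15},
    {"tx": 0,"ty": 0.05,"tz": 0,"rx": 0,"ry": 0,"rz": 0,"grip": 15},
    {"tx": 0,"ty": 0,"tz": 0,"rx": 0,"ry": 0,"rz": 0,"grip": 15},
    {"tx": 0,"ty": 0,"tz": 0,"rx": 0,"ry": 0,"rz": 0,"grip": 15},
  ],
)

```text
t: 20.15
eef_pos: [531.2, -264.6, 133.1]
tcp_rot: [-1.566, 0.001, -1.919]
ft_force: [-1.8, 3.1, 8.8]
opening: 0.331
```

Call:
move_arm(
  rows=[
    {"tx": 0,"ty": -0.08,"tz": 0,"rx": 0,"ry": 0,"rz": 0,"grip": 15},
    {"tx": 0,"ty": 0,"tz": 0,"rx": 0,"ry": 0,"rz": 0,"grip": 36},
    {"tx": 0,"ty": 0,"tz": 0,"rx": 0,"ry": 0,"rz": 0,"grip": 42},
    {"tx": 0,"ty": 0,"tz": 0,"rx": 0,"ry": 0,"rz": 0,"grip": 52},
    {"tx": 0,"ty": 0,"tz": 0,"rx": 0,"ry": 0,"rz": 0,"grip": 55},
    {"tx": 0,"ty": -0.5,"tz": 0,"rx": 0,"ry": 0,"rz": 0,"grip": 55},
    {"tx": 0,"ty": -1.5,"tz": 0,"rx": 0,"ry": 0,"rz": 0,"grip": 55},
    {"tx": 0,"ty": -2,"tz": 0,"rx": 0,"ry": 0,"rz": 0,"grip": 55},
    {"tx": 0,"ty": -1.5,"tz": 0,"rx": 0,"ry": 0,"rz": 0,"grip": 55},
    {"tx": 0,"ty": 0,"tz": 0,"rx": 0,"ry": 0,"rz": 0,"grip": 55},
  ],
)

```text
t: 20.98
eef_pos: [531.7, -265.2, 191.1]
tcp_rot: [-1.563, 0.0, -1.919]
ft_force: [0.5, -0.7, 0.2]
opening: 0.549
```

```bash
python3 -c "
from chk import *
P=chk('l',98)
q=P[(P[:,2]<118)&(P[:,0]<50)]; print(np.percentile(q,[1,50,99],axis=0).round(1).tolist(),plane(q))
z=np.load('pics/scene_l.npz');Q=loc(cloud('scene',z['d']))
m=(Q[...,0]>-118)&(Q[...,0]<-15)&(abs(Q[...,1]+52)<30)&(Q[...,2]>98)&(Q[...,2]<137); h=Q[m]; print('handle',np.percentile(h,[2,50,98],axis=0).round(1).tolist())
"
```

```text
err mm [ -0.1 -99.   -1.2] rad [-0.008 -0.001 -0.   ]
[ 13.96305551 -55.11847032 191.05102899] [ 0.48009958 -0.72254699  0.19382277]
457 [[-17.0, -88.6, 98.7], [33.2, -39.9, 108.5], [88.8, -4.9, 276.1]]
[[-18.0, -83.2, 98.3], [24.7, -40.3, 107.8], [43.2, -21.7, 117.4]] (array([-5.25054276e-02, -4.07032112e-02,  1.07393026e+02]), np.float64(3.772992077261639))
handle [[-64.8, -70.0, 98.3], [-48.3, -47.5, 115.6], [-16.0, -26.7, 131.1]]
```

View pics/l_s.png

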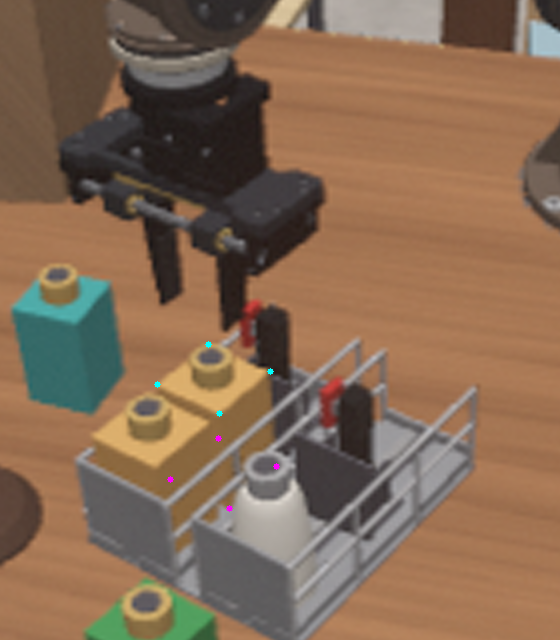

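```bash
python3 - <<'E'
from h import *
W=T(wld([-55,-57,185]),tilt(-109.9,0)); plan(cur(),W,5); L=W.copy(); L[2,3]=113; q=path(cur(),W,5,env.state()["joints"]); path(W,L,5,q)
E
```

```text
5 x {'tx': np.float64(0.04), 'ty': np.float64(0.08), 'tz': np.float64(-1.37), 'rx': np.float64(-0.001), 'ry': np.float64(-0.0), 'rz': np.float64(-0.0)} max shift mm 13.7 turn deg 0.06
    [ 518. -261.  188.] yaw [ -90.    0. -110.]
    [ 505. -256.  188.] yaw [ -90.    0. -110.]
    [ 492. -252.  187.] yaw [ -90.    0. -110.]
    [ 479. -248.  186.] yaw [ -90.    0. -110.]
    [ 466. -243.  185.] yaw [ -90.    0. -110.]
   q [-0.58  0.48  1.73  0.    0.94  1.34] e 0.0
   q [-0.59  0.46  1.76  0.    0.92  1.33] e 0.0
   q [-0.59  0.44  1.79  0.    0.9   1.32] e 0.0
   q [-0.6   0.43  1.82  0.    0.89  1.32] e 0.0
   q [-0.61  0.41  1.86 -0.    0.87  1.31] e 0.0
   q [-0.61  0.43  1.87 -0.    0.84  1.31] e 0.0
   q [-0.61  0.45  1.89 -0.    0.81  1.31] e 0.0
   q [-0.61  0.47  1.9  -0.    0.77  1.31] e 0.0
   q [-0.61  0.49  1.91 -0.    0.74  1.31] e 0.0
   q [-0.61  0.52  1.92 -0.    0.7   1.31] e 0.0
```

Call:
move_arm(
  rows=[
    {"tx": 0.04,"ty": 0,"tz": -1.37,"rx": -0.002,"ry": 0,"rz": 0,"grip": 58},
    {"tx": 0.04,"ty": 0,"tz": -1.37,"rx": -0.002,"ry": 0,"rz": 0,"grip": 58},
    {"tx": 0.04,"ty": 0,"tz": -1.37,"rx": -0.002,"ry": 0,"rz": 0,"grip": 58},
    {"tx": 0.04,"ty": 0,"tz": -1.37,"rx": -0.001,"ry": 0,"rz": 0,"grip": 58},
    {"tx": 0.04,"ty": 0,"tz": -1.37,"rx": 0,"ry": 0,"rz": 0,"grip": 58},
    {"tx": 0,"ty": 0,"tz": 0,"rx": 0,"ry": 0,"rz": 0,"grip": 58},
    {"tx": 0,"ty": 0,"tz": 0,"rx": 0,"ry": 0,"rz": 0,"grip": 58},
  ],
)

```text
t: 21.62
eef_pos: [465.5, -243.1, 187.6]
tcp_rot: [-1.575, 0.001, -1.919]
ft_force: [-0.1, -0.6, -0.4]
opening: 0.579
```

```bash
python3 - <<'E'
from h import *
W=T(wld([-55,-57,113]),tilt(-109.9,0)); err(W)
o=snap("m"); p=o["scene"][0]; crop(p,(180,60,300,200),5,"m_s.png"); crop(o["top"][0],(230,160,370,300),4,"m_t.png")
Q=loc(o["scene"][2]); m=(abs(Q[...,0]+55)<40)&(abs(Q[...,1]+52)<60)&(Q[...,2]>160)&(Q[...,2]<200)
h=Q[m]; print("fingers",np.percentile(h,[1,50,99],axis=0).round(1).tolist()); y=np.sort(h[:,1]); print(np.histogram(h[:,1],bins=np.arange(-115,20,5)))
E
```

```text
err mm [ 0.2 74.6  1.1] rad [ 0.004 -0.001 -0.001]
fingers [[-66.1, -91.1, 167.5], [-51.7, -82.1, 185.8], [-42.1, -18.6, 199.6]]
(array([ 0,  0,  0,  0,  3, 14, 43,  0,  0,  0,  0,  0,  0,  0,  0,  0,  0,
        9, 33, 10,  0,  0,  0,  0,  0,  0]), array([-115, -110, -105, -100,  -95,  -90,  -85,  -80,  -75,  -70,  -65,
        -60,  -55,  -50,  -45,  -40,  -35,  -30,  -25,  -20,  -15,  -10,
         -5,    0,    5,   10,   15]))
```

View pics/m_s.png

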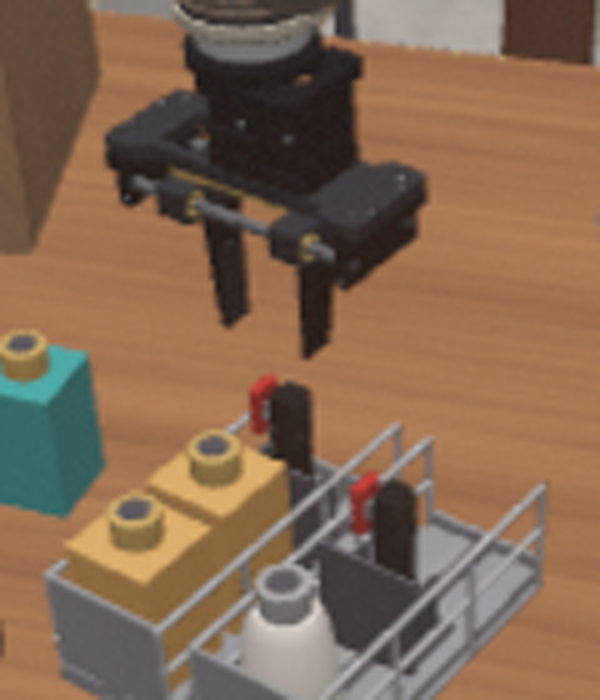

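View pics/m_t.png

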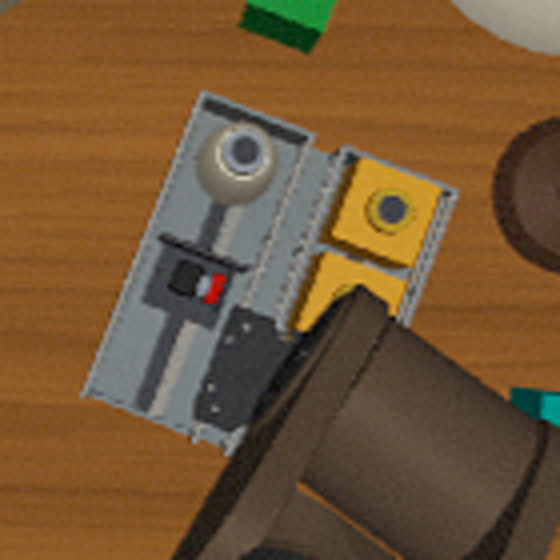

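Call:
move_arm(
  rows=[
    {"tx": 0,"ty": 0.8,"tz": 0.05,"rx": 0.002,"ry": 0,"rz": 0,"grip": 58},
    {"tx": 0,"ty": 1,"tz": 0.05,"rx": 0.002,"ry": 0,"rz": 0,"grip": 58},
    {"tx": 0,"ty": 1,"tz": 0,"rx": 0,"ry": 0,"rz": 0,"grip": 58},
    {"tx": 0,"ty": 1,"tz": 0,"rx": 0,"ry": 0,"rz": 0,"grip": 58},
    {"tx": 0,"ty": 0,"tz": 0,"rx": 0,"ry": 0,"rz": 0,"grip": 58},
  ],
)

```text
t: 22.13
eef_pos: [466.0, -242.9, 147.6]
tcp_rot: [-1.574, 0.002, -1.919]
ft_force: [-0.5, -0.4, 0.2]
opening: 0.579
```

Call:
move_arm(
  rows=[
    {"tx": 0,"ty": 0.8,"tz": 0,"rx": 0,"ry": 0,"rz": 0,"grip": 58},
    {"tx": 0,"ty": 1,"tz": 0,"rx": 0,"ry": 0,"rz": 0,"grip": 58},
    {"tx": 0,"ty": 1,"tz": 0,"rx": 0,"ry": 0,"rz": 0,"grip": 58},
    {"tx": 0,"ty": 0.7,"tz": 0,"rx": 0,"ry": 0,"rz": 0,"grip": 58},
    {"tx": 0,"ty": 0,"tz": 0,"rx": 0,"ry": 0,"rz": 0,"grip": 58},
    {"tx": 0,"ty": 0,"tz": 0,"rx": 0,"ry": 0,"rz": 0,"grip": 58},
  ],
)

```text
t: 22.63
eef_pos: [466.5, -243.3, 114.5]
tcp_rot: [-1.572, 0.001, -1.919]
ft_force: [-0.3, 0.1, 0.5]
opening: 0.577
```

```bash
python3 - <<'E'
from h import *
W=T(wld([-55,-57,113]),tilt(-109.9,0)); err(W)
o=snap("n",("scene",)); p=o["scene"][0]; crop(p,(190,80,290,190),7,"n_s.png")
E
```

```text
err mm [ 0.3  1.5 -0.2] rad [ 0.001 -0.001 -0.001]
```

View pics/n_s.png

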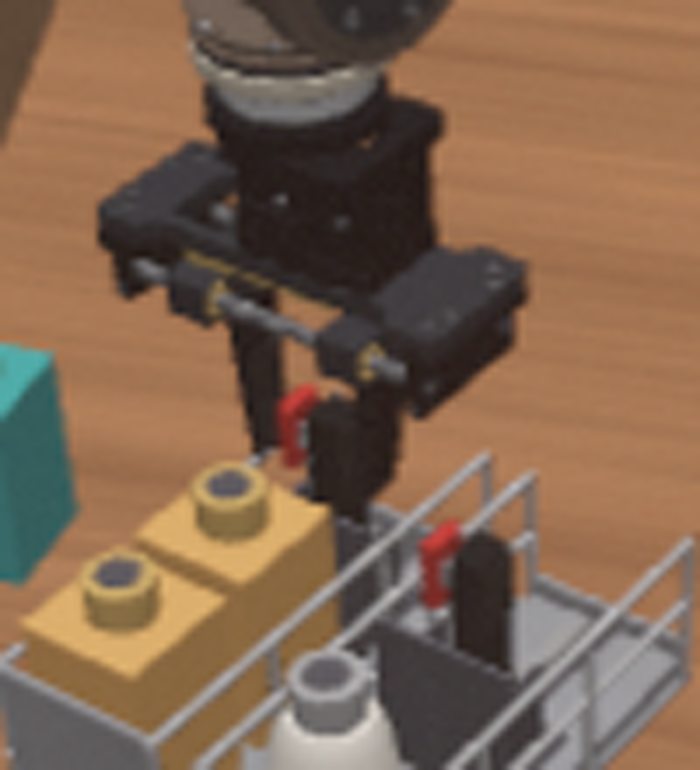

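Fingers straddle the handle. Pinch it gradually.

Call:
move_arm(
  rows=[
    {"tx": 0,"ty": 0,"tz": 0,"rx": 0,"ry": 0,"rz": 0,"grip": 50},
    {"tx": 0,"ty": 0,"tz": 0,"rx": 0,"ry": 0,"rz": 0,"grip": 42},
    {"tx": 0,"ty": 0,"tz": 0,"rx": 0,"ry": 0,"rz": 0,"grip": 37},
    {"tx": 0,"ty": 0,"tz": 0,"rx": 0,"ry": 0,"rz": 0,"grip": 34},
    {"tx": 0,"ty": 0,"tz": 0,"rx": 0,"ry": 0,"rz": 0,"grip": 34},
  ],
)

```text
t: 23.1
eef_pos: [466.6, -243.7, 115.3]
tcp_rot: [-1.57, 0.0, -1.918]
ft_force: [-3.9, -6.6, 0.7]
opening: 0.349
```

Call:
move_arm(
  rows=[
    {"tx": 0,"ty": 0,"tz": 0,"rx": 0,"ry": 0,"rz": 0,"grip": 20},
    {"tx": 0,"ty": 0,"tz": 0,"rx": 0,"ry": 0,"rz": 0,"grip": 20},
    {"tx": 0,"ty": 0,"tz": 0,"rx": 0,"ry": 0,"rz": 0,"grip": 15},
    {"tx": 0,"ty": 0,"tz": 0,"rx": 0,"ry": 0,"rz": 0,"grip": 15},
    {"tx": 0,"ty": 0,"tz": 0,"rx": 0,"ry": 0,"rz": 0,"grip": 15},
  ],
)

```text
t: 23.52
eef_pos: [467.0, -241.6, 115.2]
tcp_rot: [-1.571, 0.003, -1.919]
ft_force: [6.5, 14.7, 5.6]
opening: 0.285
```

Call:
move_arm(
  rows=[
    {"tx": -0.1,"ty": 0,"tz": 0,"rx": 0,"ry": 0,"rz": 0,"grip": 15},
    {"tx": 0,"ty": 0,"tz": 0,"rx": 0,"ry": 0,"rz": 0,"grip": 15},
    {"tx": 0,"ty": 0,"tz": 0,"rx": 0,"ry": 0,"rz": 0,"grip": 15},
  ],
)

```text
t: 23.77
eef_pos: [467.1, -241.5, 115.3]
tcp_rot: [-1.571, 0.002, -1.919]
ft_force: [2.5, 8.2, 4.4]
opening: 0.288
```

Call:
move_arm(
  rows=[
    {"tx": -0.1,"ty": 0.05,"tz": 0,"rx": 0,"ry": 0,"rz": 0,"grip": 15},
    {"tx": 0,"ty": 0,"tz": 0,"rx": 0,"ry": 0,"rz": 0,"grip": 15},
    {"tx": 0,"ty": 0,"tz": 0,"rx": 0,"ry": 0,"rz": 0,"grip": 15},
  ],
)

```text
t: 24.02
eef_pos: [467.8, -241.5, 115.2]
tcp_rot: [-1.569, 0.001, -1.919]
ft_force: [1.2, 2.6, 7.2]
opening: 0.283
```

Call:
move_arm(
  rows=[
    {"tx": 0,"ty": -0.1,"tz": 0,"rx": 0,"ry": 0,"rz": 0,"grip": 15},
    {"tx": 0,"ty": 0,"tz": 0.1,"rx": 0,"ry": 0,"rz": 0,"grip": 15},
    {"tx": 0,"ty": 0,"tz": 0.1,"rx": 0,"ry": 0,"rz": 0,"grip": 15},
    {"tx": 0,"ty": 0,"tz": 0.1,"rx": 0,"ry": 0,"rz": 0,"grip": 15},
    {"tx": 0,"ty": 0,"tz": 0,"rx": 0,"ry": 0,"rz": 0,"grip": 15},
  ],
)

```text
t: 24.43
eef_pos: [470.2, -242.4, 115.3]
tcp_rot: [-1.571, 0.001, -1.919]
ft_force: [0.7, 1.7, -4.2]
opening: 0.286
```

```bash
cat > st.py <<'E'
from h import *
s=env.state(); print("t",s["t"],"loc",loc(s["eef_pos"]).round(2),"F loc",(R.from_euler("z",-RACK[2]).as_matrix()@s["ft_force"]).round(1),"op",s["opening"])
E
python3 st.py
```

```text
t 24.4333 loc [-51.62 -54.66 115.28] F loc [ 0.1  1.8 -4.2] op 0.28632256521367716
```

Call:
move_arm(
  rows=[
    {"tx": 0,"ty": 0.05,"tz": 0.15,"rx": 0,"ry": 0,"rz": 0,"grip": 15},
    {"tx": 0,"ty": 0,"tz": 0.15,"rx": 0,"ry": 0,"rz": 0,"grip": 15},
    {"tx": 0,"ty": 0,"tz": 0.15,"rx": 0,"ry": 0,"rz": 0,"grip": 15},
    {"tx": 0,"ty": 0,"tz": 0.15,"rx": 0,"ry": 0,"rz": 0,"grip": 15},
    {"tx": 0,"ty": 0,"tz": 0,"rx": 0,"ry": 0,"rz": 0,"grip": 15},
  ],
)

```text
t: 24.85
eef_pos: [476.3, -244.7, 115.2]
tcp_rot: [-1.57, 0.001, -1.919]
ft_force: [2.2, 3.6, 4.0]
opening: 0.286
```

```bash
python3 st.py; python3 -c "
from h import *
o=snap('p',('scene',)); crop(o['scene'][0],(190,80,290,190),7,'p_s.png')"
```

```text
t 24.85 loc [-45.13 -54.69 115.24] F loc [0.8 4.1 4. ] op 0.28597076025672924
```

View pics/p_s.png

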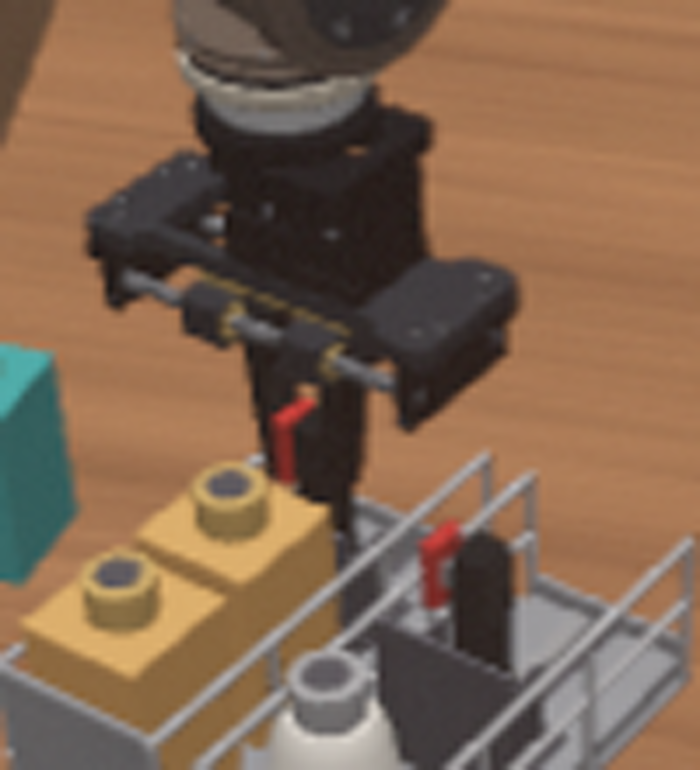

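Call:
move_arm(
  rows=[
    {"tx": 0,"ty": 0,"tz": 0.08,"rx": 0,"ry": 0,"rz": 0,"grip": 15},
    {"tx": 0,"ty": 0,"tz": 0.08,"rx": 0,"ry": 0,"rz": 0,"grip": 15},
    {"tx": 0,"ty": 0,"tz": 0.08,"rx": 0,"ry": 0,"rz": 0,"grip": 15},
    {"tx": 0,"ty": 0,"tz": 0.08,"rx": 0,"ry": 0,"rz": 0,"grip": 15},
    {"tx": 0,"ty": 0,"tz": 0.08,"rx": 0,"ry": 0,"rz": 0,"grip": 15},
    {"tx": 0,"ty": 0,"tz": 0.08,"rx": 0,"ry": 0,"rz": 0,"grip": 15},
    {"tx": 0,"ty": 0,"tz": 0,"rx": 0,"ry": 0,"rz": 0,"grip": 15},
  ],
)

```text
t: 25.48
eef_pos: [480.1, -246.1, 115.2]
tcp_rot: [-1.571, 0.001, -1.919]
ft_force: [-1.0, 4.6, 7.0]
opening: 0.286
```

```bash
python3 st.py
```

```text
t 25.4833 loc [-41.06 -54.7  115.25] F loc [-2.5  4.   7. ] op 0.28590522584945843
```

Call:
move_arm(
  rows=[
    {"tx": 0,"ty": 0,"tz": 0.08,"rx": 0,"ry": 0,"rz": 0,"grip": 15},
    {"tx": 0,"ty": 0,"tz": 0.08,"rx": 0,"ry": 0,"rz": 0,"grip": 15},
    {"tx": 0,"ty": 0,"tz": 0.08,"rx": 0,"ry": 0,"rz": 0,"grip": 15},
    {"tx": 0,"ty": 0,"tz": 0.08,"rx": 0,"ry": 0,"rz": 0,"grip": 15},
    {"tx": 0,"ty": 0,"tz": 0,"rx": 0,"ry": 0,"rz": 0,"grip": 15},
  ],
)

```text
t: 25.9
eef_pos: [483.1, -247.2, 115.2]
tcp_rot: [-1.571, 0.001, -1.919]
ft_force: [-0.9, 4.2, 7.0]
opening: 0.287
```

```bash
python3 st.py; python3 -c "
from h import *
o=snap('r',('scene',)); crop(o['scene'][0],(190,80,290,190),7,'r_s.png')"
```

```text
t 25.9 loc [-37.79 -54.71 115.23] F loc [-2.3  3.6  7. ] op 0.2866308507261718
```

View pics/r_s.png

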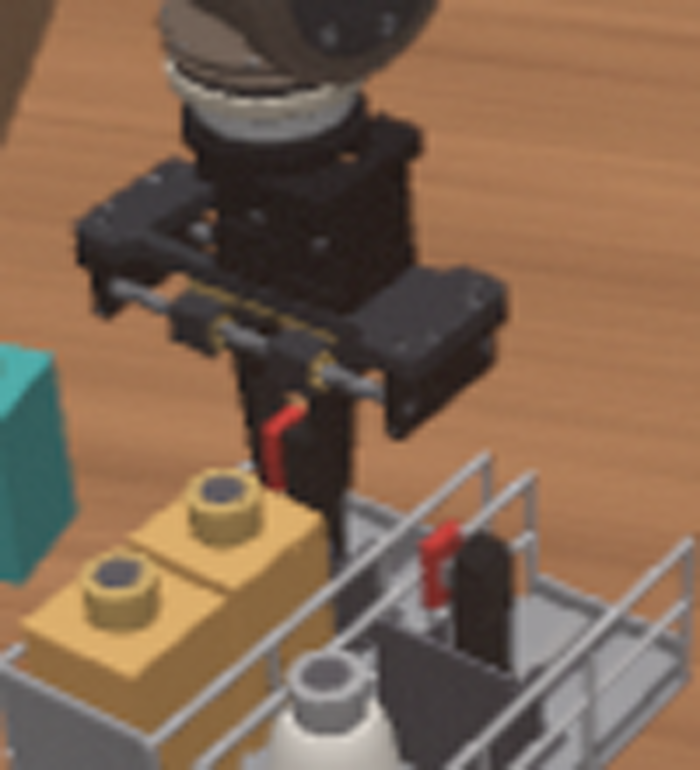

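Call:
move_arm(
  rows=[
    {"tx": -0.05,"ty": -0.03,"tz": 0.08,"rx": 0,"ry": 0,"rz": 0,"grip": 15},
    {"tx": 0,"ty": 0,"tz": 0.08,"rx": 0,"ry": 0,"rz": 0,"grip": 15},
    {"tx": 0,"ty": 0,"tz": 0.08,"rx": 0,"ry": 0,"rz": 0,"grip": 15},
    {"tx": 0,"ty": 0,"tz": 0,"rx": 0,"ry": 0,"rz": 0,"grip": 15},
  ],
)

```text
t: 26.28
eef_pos: [485.6, -248.0, 115.3]
tcp_rot: [-1.571, 0.001, -1.919]
ft_force: [-2.5, -1.2, 3.6]
opening: 0.286
```

```bash
python3 st.py
```

```text
t 26.2833 loc [-35.18 -54.59 115.26] F loc [-1.9 -1.9  3.6] op 0.2856729014059455
```

Call:
move_arm(
  rows=[
    {"tx": 0,"ty": 0,"tz": 0.08,"rx": 0,"ry": 0,"rz": 0,"grip": 15},
    {"tx": 0,"ty": 0,"tz": 0.08,"rx": 0,"ry": 0,"rz": 0,"grip": 15},
    {"tx": 0,"ty": 0,"tz": 0,"rx": 0,"ry": 0,"rz": 0,"grip": 15},
  ],
)

```text
t: 26.53
eef_pos: [487.3, -248.5, 115.3]
tcp_rot: [-1.57, 0.001, -1.919]
ft_force: [-2.8, -3.4, 2.2]
opening: 0.287
```

```bash
python3 st.py; python3 -c "
from h import *
o=snap('s',('scene',)); crop(o['scene'][0],(190,80,290,190),7,'s_s.png')"
```

```text
t 26.5333 loc [-33.4  -54.56 115.28] F loc [-1.5 -4.1  2.2] op 0.28653755033145284
```

View pics/s_s.png

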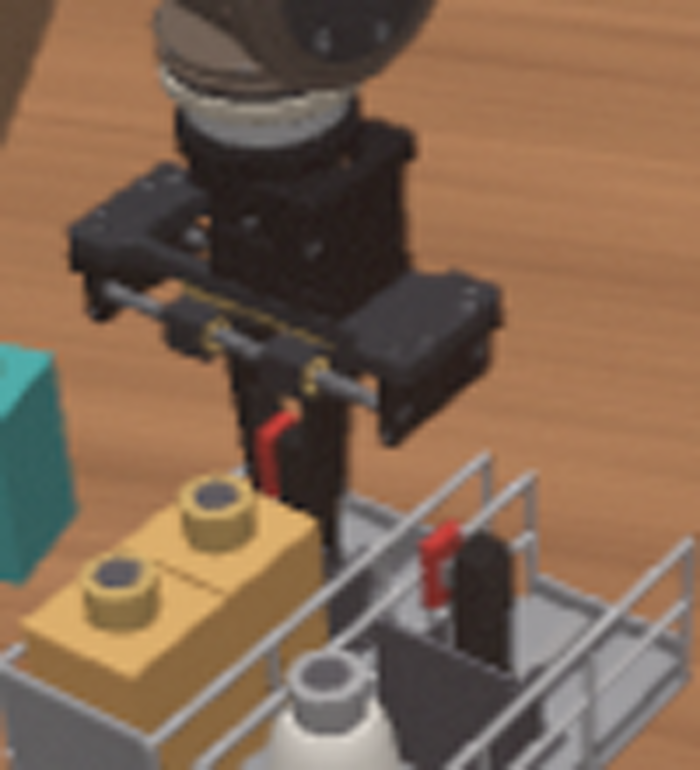

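Gap to the stock shade is nearly closed. Half-millimetre steps now, watching for the force.

Call:
move_arm(
  rows=[
    {"tx": 0.05,"ty": 0,"tz": 0.05,"rx": 0,"ry": 0,"rz": 0,"grip": 15},
    {"tx": 0,"ty": 0,"tz": 0.05,"rx": 0,"ry": 0,"rz": 0,"grip": 15},
    {"tx": 0,"ty": 0,"tz": 0,"rx": 0,"ry": 0,"rz": 0,"grip": 15},
  ],
)

```text
t: 26.83
eef_pos: [488.0, -248.9, 115.3]
tcp_rot: [-1.571, 0.001, -1.919]
ft_force: [-2.1, 0.4, 3.7]
opening: 0.286
```

```bash
python3 st.py
```

```text
t 26.8333 loc [-32.66 -54.63 115.27] F loc [-2.1 -0.3  3.7] op 0.28571164461742043
```

Call:
move_arm(
  rows=[
    {"tx": 0,"ty": 0,"tz": 0.05,"rx": 0,"ry": 0,"rz": 0,"grip": 15},
    {"tx": 0,"ty": 0,"tz": 0,"rx": 0,"ry": 0,"rz": 0,"grip": 15},
  ],
)

```text
t: 27.0
eef_pos: [488.5, -249.0, 115.3]
tcp_rot: [-1.571, 0.001, -1.919]
ft_force: [-1.7, 1.2, 2.7]
opening: 0.286
```

```bash
python3 st.py
```

```text
t 27.0 loc [-32.14 -54.65 115.27] F loc [-2.   0.6  2.7] op 0.2860203598213271
```

Call:
move_arm(
  rows=[
    {"tx": 0,"ty": 0,"tz": 0.05,"rx": 0,"ry": 0,"rz": 0,"grip": 15},
    {"tx": 0,"ty": 0,"tz": 0,"rx": 0,"ry": 0,"rz": 0,"grip": 15},
    {"tx": 0,"ty": 0,"tz": 0,"rx": 0,"ry": 0,"rz": 0,"grip": 15},
  ],
)

```text
t: 27.25
eef_pos: [489.0, -249.2, 115.3]
tcp_rot: [-1.571, 0.001, -1.919]
ft_force: [-1.6, 2.0, 3.5]
opening: 0.285
```

```bash
python3 st.py
```

```text
t 27.25 loc [-31.62 -54.66 115.27] F loc [-2.2  1.3  3.5] op 0.2852421921223182
```

Call:
move_arm(
  rows=[
    {"tx": 0,"ty": 0,"tz": 0.05,"rx": 0,"ry": 0,"rz": 0,"grip": 15},
    {"tx": 0,"ty": 0,"tz": 0,"rx": 0,"ry": 0,"rz": 0,"grip": 15},
    {"tx": 0,"ty": 0,"tz": 0,"rx": 0,"ry": 0,"rz": 0,"grip": 15},
  ],
)

```text
t: 27.5
eef_pos: [489.4, -249.4, 115.2]
tcp_rot: [-1.571, 0.001, -1.919]
ft_force: [-2.1, 1.6, 3.0]
opening: 0.285
```

```bash
python3 st.py;  python3 -c "
from h import *
o=snap('u',('scene',)); crop(o['scene'][0],(190,100,260,180),9,'u_s.png')"
```

```text
t 27.5 loc [-31.2  -54.65 115.24] F loc [-2.6  0.8  3. ] op 0.2850969264600036
```

View pics/u_s.png

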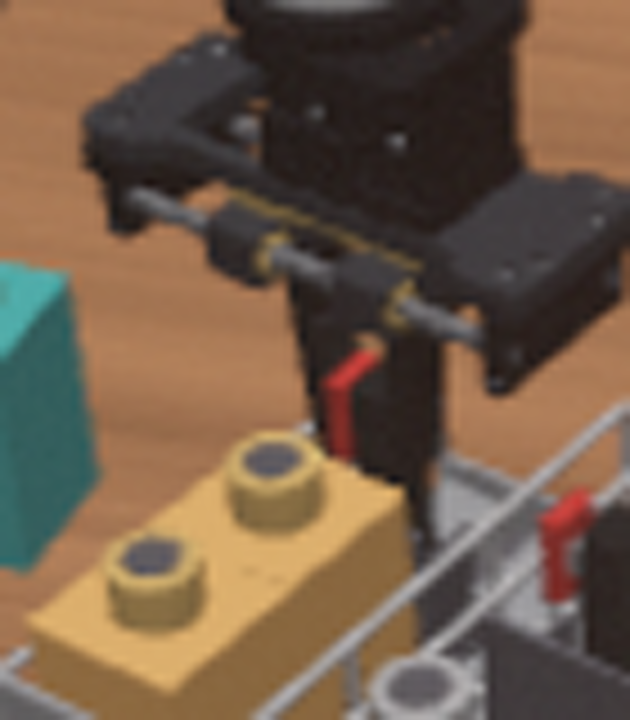

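Call:
move_arm(
  rows=[
    {"tx": 0,"ty": 0,"tz": 0.05,"rx": 0,"ry": 0,"rz": 0,"grip": 15},
    {"tx": 0,"ty": 0,"tz": 0,"rx": 0,"ry": 0,"rz": 0,"grip": 15},
    {"tx": 0,"ty": 0,"tz": 0,"rx": 0,"ry": 0,"rz": 0,"grip": 15},
  ],
)

```text
t: 27.8
eef_pos: [489.7, -249.5, 115.3]
tcp_rot: [-1.571, 0.001, -1.919]
ft_force: [-3.0, 3.1, 3.8]
opening: 0.284
```

```bash
python3 st.py
```

```text
t 27.8 loc [-30.81 -54.69 115.27] F loc [-3.9  1.9  3.8] op 0.28381955532688696
```

Call:
move_arm(
  rows=[
    {"tx": 0,"ty": 0,"tz": 0.05,"rx": 0,"ry": 0,"rz": 0,"grip": 15},
    {"tx": 0,"ty": 0,"tz": 0,"rx": 0,"ry": 0,"rz": 0,"grip": 15},
    {"tx": 0,"ty": 0,"tz": 0,"rx": 0,"ry": 0,"rz": 0,"grip": 15},
  ],
)

```text
t: 28.05
eef_pos: [490.0, -249.6, 115.3]
tcp_rot: [-1.571, 0.001, -1.919]
ft_force: [-3.7, 1.9, 4.1]
opening: 0.285
```

```bash
python3 st.py
```

```text
t 28.05 loc [-30.48 -54.68 115.28] F loc [-4.2  0.6  4.1] op 0.28486175516320417
```

Call:
move_arm(
  rows=[
    {"tx": 0,"ty": 0,"tz": 0.05,"rx": 0,"ry": 0,"rz": 0,"grip": 15},
    {"tx": 0,"ty": 0,"tz": 0,"rx": 0,"ry": 0,"rz": 0,"grip": 15},
    {"tx": 0,"ty": 0,"tz": 0,"rx": 0,"ry": 0,"rz": 0,"grip": 15},
  ],
)

```text
t: 28.3
eef_pos: [490.5, -249.8, 115.3]
tcp_rot: [-1.571, 0.001, -1.919]
ft_force: [-3.6, 4.0, 4.9]
opening: 0.284
```

```bash
python3 st.py
```

```text
t 28.3 loc [-30.   -54.68 115.27] F loc [-4.8  2.5  4.9] op 0.28438452351417937
```

Call:
move_arm(
  rows=[
    {"tx": 0,"ty": 0,"tz": 0.05,"rx": 0,"ry": 0,"rz": 0,"grip": 15},
    {"tx": 0,"ty": 0,"tz": 0,"rx": 0,"ry": 0,"rz": 0,"grip": 15},
    {"tx": 0,"ty": 0,"tz": 0,"rx": 0,"ry": 0,"rz": 0,"grip": 15},
  ],
)

```text
t: 28.55
eef_pos: [490.9, -250.0, 115.3]
tcp_rot: [-1.571, 0.001, -1.919]
ft_force: [-4.6, 3.7, 5.7]
opening: 0.286
```

```bash
python3 st.py
```

```text
t 28.55 loc [-29.51 -54.67 115.26] F loc [-5.6  1.9  5.7] op 0.2857213100070147
```

```bash
python3 -c "
from h import *
o=snap('v'); crop(o['scene'][0],(185,120,265,200),9,'v_s.png'); crop(o['top'][0],(280,180,360,260),9,'v_t.png')"
```

```text
(no output)
```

View pics/v_s.png

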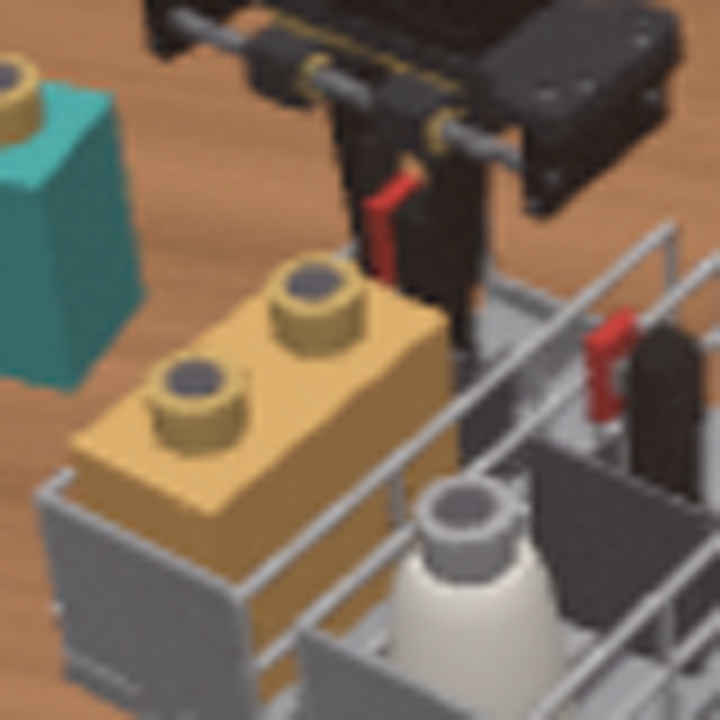

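View pics/v_t.png

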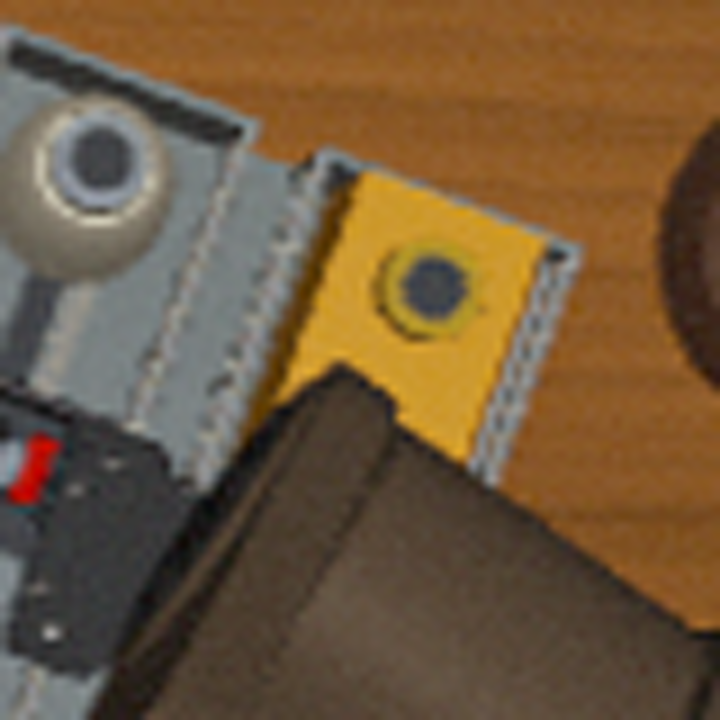

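Call:
move_arm(
  rows=[
    {"tx": 0,"ty": -0.02,"tz": 0.05,"rx": 0,"ry": 0,"rz": 0,"grip": 15},
    {"tx": 0,"ty": 0,"tz": 0,"rx": 0,"ry": 0,"rz": 0,"grip": 15},
    {"tx": 0,"ty": 0,"tz": 0,"rx": 0,"ry": 0,"rz": 0,"grip": 15},
  ],
)

```text
t: 28.9
eef_pos: [491.5, -250.1, 115.3]
tcp_rot: [-1.571, 0.001, -1.919]
ft_force: [-2.0, 2.5, 0.3]
opening: 0.283
```

```bash
python3 st.py
```

```text
t 28.9 loc [-28.97 -54.65 115.27] F loc [-2.7  1.7  0.3] op 0.28292452687612557
```

Call:
move_arm(
  rows=[
    {"tx": 0,"ty": 0,"tz": 0.05,"rx": 0,"ry": 0,"rz": 0,"grip": 15},
    {"tx": 0,"ty": 0,"tz": 0,"rx": 0,"ry": 0,"rz": 0,"grip": 15},
    {"tx": 0,"ty": 0,"tz": 0,"rx": 0,"ry": 0,"rz": 0,"grip": 15},
  ],
)

```text
t: 29.15
eef_pos: [492.1, -250.4, 115.3]
tcp_rot: [-1.571, 0.001, -1.919]
ft_force: [-3.4, 2.8, -0.0]
opening: 0.284
```

```bash
python3 st.py
```

```text
t 29.15 loc [-28.29 -54.69 115.28] F loc [-4.1  1.5 -0. ] op 0.28395100642268356
```

Call:
move_arm(
  rows=[
    {"tx": 0,"ty": 0,"tz": 0.05,"rx": 0,"ry": 0,"rz": 0,"grip": 15},
    {"tx": 0,"ty": 0,"tz": 0,"rx": 0,"ry": 0,"rz": 0,"grip": 15},
    {"tx": 0,"ty": 0,"tz": 0,"rx": 0,"ry": 0,"rz": 0,"grip": 15},
  ],
)

```text
t: 29.4
eef_pos: [492.5, -250.5, 115.3]
tcp_rot: [-1.571, 0.001, -1.919]
ft_force: [-2.9, 2.9, -0.8]
opening: 0.284
```

```bash
python3 st.py; python3 - <<'E'
from h import *
# stock motion: phase correlation of stock patch between scene_k/p and scene_v
from numpy import load
a=load("pics/scene_p.npz")["p"]; c=load("pics/scene_u.npz")["p"]; b=load("pics/scene_v.npz")["p"]
g=lambda x:cv2.cvtColor(x,cv2.COLOR_BGR2GRAY).astype(np.float32)[158:176,190:212]
for n,x in(("u",c),("v",b)): print(n,cv2.phaseCorrelate(g(a),g(x),cv2.createHanningWindow((22,18),cv2.CV_32F)))
print(proj("scene",wld(np.array([85,-52,125.])))-proj("scene",wld(np.array([84,-52,125.]))))
E
```

```text
t 29.4 loc [-27.85 -54.69 115.31] F loc [-3.7  1.8 -0.8] op 0.2842901309200028
u ((-0.04739629546667601, -0.0006959665394887793), 1.0027138959202502)
v ((-0.4071759028078681, -0.0844405072112906), 1.0001525028988167)
[[-0.23031674  0.18423626]]
```

Call:
move_arm(
  rows=[
    {"tx": 0,"ty": 0,"tz": 0.05,"rx": 0,"ry": 0,"rz": 0,"grip": 15},
    {"tx": 0,"ty": 0,"tz": 0,"rx": 0,"ry": 0,"rz": 0,"grip": 15},
    {"tx": 0,"ty": 0,"tz": 0,"rx": 0,"ry": 0,"rz": 0,"grip": 15},
  ],
)

```text
t: 29.65
eef_pos: [492.5, -250.5, 115.3]
tcp_rot: [-1.572, 0.001, -1.918]
ft_force: [-7.0, 4.2, 1.3]
opening: 0.285
```

```bash
python3 st.py
```

```text
t 29.65 loc [-27.83 -54.67 115.28] F loc [-8.   1.6  1.3] op 0.2850994972194977
```

Call:
move_arm(
  rows=[
    {"tx": 0,"ty": 0,"tz": 0.05,"rx": 0,"ry": 0,"rz": 0,"grip": 15},
    {"tx": 0,"ty": 0,"tz": 0,"rx": 0,"ry": 0,"rz": 0,"grip": 15},
    {"tx": 0,"ty": 0,"tz": 0,"rx": 0,"ry": 0,"rz": 0,"grip": 15},
  ],
)

```text
t: 29.9
eef_pos: [492.6, -250.5, 115.3]
tcp_rot: [-1.573, 0.001, -1.918]
ft_force: [-8.5, 5.7, 3.1]
opening: 0.288
```

```bash
python3 st.py;python3 -c "
from h import *
o=snap('w'); crop(o['scene'][0],(185,120,265,200),9,'w_s.png'); crop(o['top'][0],(280,180,360,260),9,'w_t.png')"
```

```text
t 29.9 loc [-27.78 -54.67 115.28] F loc [-9.9  2.5  3.1] op 0.2876461552211546
```

View pics/w_s.png

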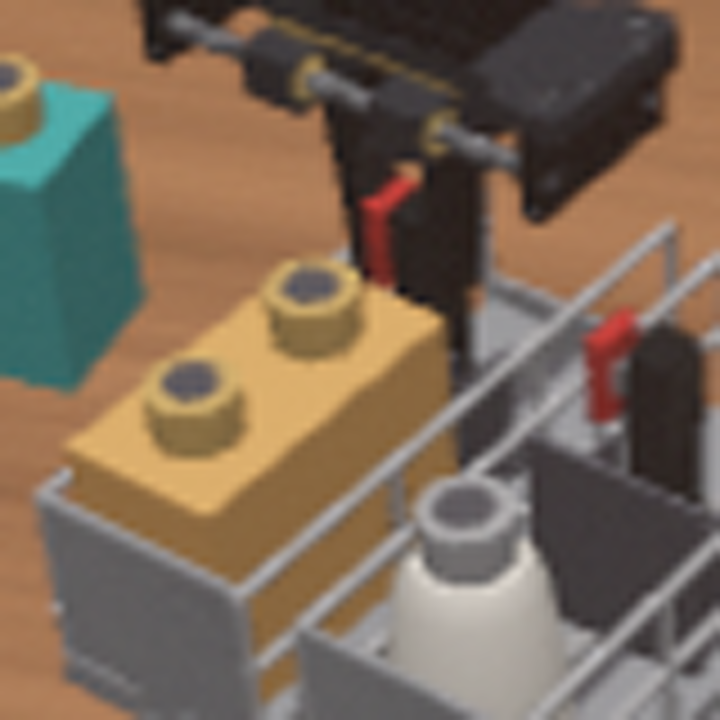

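View pics/w_t.png

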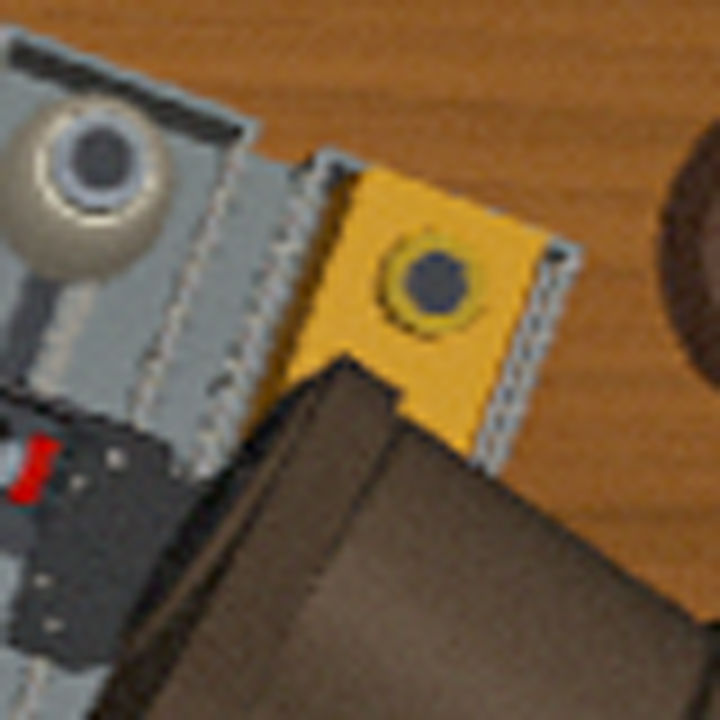

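Call:
move_arm(
  rows=[
    {"tx": 0,"ty": 0,"tz": -0.05,"rx": 0,"ry": 0,"rz": 0,"grip": 15},
    {"tx": 0,"ty": 0,"tz": 0,"rx": 0,"ry": 0,"rz": 0,"grip": 15},
    {"tx": 0,"ty": 0,"tz": 0,"rx": 0,"ry": 0,"rz": 0,"grip": 15},
  ],
)

```text
t: 30.25
eef_pos: [492.6, -250.6, 115.3]
tcp_rot: [-1.572, 0.001, -1.919]
ft_force: [-5.6, 4.1, 0.6]
opening: 0.287
```

```bash
python3 st.py
```

```text
t 30.25 loc [-27.77 -54.69 115.28] F loc [-6.7  2.   0.6] op 0.28707594389888563
```

Still pressed lightly, position unchanged. Release slowly and withdraw straight up.

Call:
move_arm(
  rows=[
    {"tx": 0,"ty": 0,"tz": 0,"rx": 0,"ry": 0,"rz": 0,"grip": 33},
    {"tx": 0,"ty": 0,"tz": 0,"rx": 0,"ry": 0,"rz": 0,"grip": 38},
    {"tx": 0,"ty": 0,"tz": 0,"rx": 0,"ry": 0,"rz": 0,"grip": 48},
    {"tx": 0,"ty": 0,"tz": 0,"rx": 0,"ry": 0,"rz": 0,"grip": 58},
    {"tx": 0,"ty": 0,"tz": 0,"rx": 0,"ry": 0,"rz": 0,"grip": 58},
    {"tx": 0,"ty": 0,"tz": 0,"rx": 0,"ry": 0,"rz": 0,"grip": 58},
  ],
)

```text
t: 30.75
eef_pos: [493.6, -251.1, 115.6]
tcp_rot: [-1.57, 0.001, -1.919]
ft_force: [0.2, -0.5, -0.2]
opening: 0.566
```

Call:
move_arm(
  rows=[
    {"tx": 0,"ty": -0.6,"tz": 0,"rx": 0,"ry": 0,"rz": 0,"grip": 58},
    {"tx": 0,"ty": -1.5,"tz": 0,"rx": 0,"ry": 0,"rz": 0,"grip": 58},
    {"tx": 0,"ty": -2.5,"tz": 0,"rx": 0,"ry": 0,"rz": 0,"grip": 58},
    {"tx": 0,"ty": -3,"tz": 0,"rx": 0,"ry": 0,"rz": 0,"grip": 58},
    {"tx": 0,"ty": -3,"tz": 0,"rx": 0,"ry": 0,"rz": 0,"grip": 58},
    {"tx": 0,"ty": -3,"tz": 0,"rx": 0,"ry": 0,"rz": 0,"grip": 58},
    {"tx": 0,"ty": -3,"tz": 0,"rx": 0,"ry": 0,"rz": 0,"grip": 58},
    {"tx": 0,"ty": -2,"tz": -1.5,"rx": 0,"ry": 0,"rz": 0,"grip": 58},
    {"tx": 0,"ty": 0,"tz": -3,"rx": 0,"ry": 0,"rz": 0,"grip": 58},
    {"tx": 0,"ty": 0,"tz": -3,"rx": 0,"ry": 0,"rz": 0,"grip": 58},
  ],
)

```text
t: 31.58
eef_pos: [422.2, -225.2, 302.8]
tcp_rot: [-1.568, 0.0, -1.918]
ft_force: [0.0, 0.8, -0.1]
opening: 0.578
```

```bash
python3 st.py
```

```text
t 31.5833 loc [-102.62  -54.82  302.78] F loc [-0.2  0.7 -0.1] op 0.5782513875801408
```

Call:
move_arm(
  rows=[
    {"tx": -2,"ty": -0.5,"tz": 0,"rx": 0,"ry": 0,"rz": 0,"grip": 58},
    {"tx": -3,"ty": -0.5,"tz": 0,"rx": 0,"ry": 0,"rz": 0,"grip": 58},
    {"tx": -3,"ty": -0.5,"tz": 0,"rx": 0,"ry": 0,"rz": 0,"grip": 58},
    {"tx": -3,"ty": 0,"tz": 0,"rx": 0,"ry": 0,"rz": 0,"grip": 58},
    {"tx": -3,"ty": 0,"tz": 0,"rx": 0,"ry": 0,"rz": 0,"grip": 58},
    {"tx": -3,"ty": 0,"tz": 0,"rx": 0,"ry": 0,"rz": 0,"grip": 58},
    {"tx": -3,"ty": 0,"tz": 0,"rx": 0,"ry": 0,"rz": 0,"grip": 58},
    {"tx": -3,"ty": 0,"tz": 0,"rx": 0,"ry": 0,"rz": 0,"grip": 58},
    {"tx": -2,"ty": 0,"tz": 0,"rx": 0,"ry": 0,"rz": 0,"grip": 58},
    {"tx": 0,"ty": 0,"tz": 0,"rx": 0,"ry": 0,"rz": 0,"grip": 58},
  ],
)

```text
t: 32.42
eef_pos: [508.5, 12.5, 317.2]
tcp_rot: [-1.57, 0.002, -1.916]
ft_force: [-0.3, 0.5, 0.8]
opening: 0.581
```

```bash
python3 st.py; python3 - <<'E'
from h import *
o=snap('z'); crop(o['scene'][0],(180,110,300,220),6,'z_s.png'); crop(o['top'][0],(240,170,360,300),4.5,'z_t.png')
for n in o:
    Q=loc(o[n][2]); h=cv2.cvtColor(o[n][0],cv2.COLOR_BGR2HSV)
    m=(abs(Q[...,1]+52)<38)&(Q[...,0]>-60)&(Q[...,0]<118)&(Q[...,2]>103)&(Q[...,2]<114)&(h[...,0]>12)&(h[...,0]<32)&(h[...,1]>110)
    q=Q[m]; print(n,"glass tops",np.percentile(q,[1,50,99],axis=0).round(1).tolist(),plane(q))
    for y in(-52,57):
        m=(Q[...,0]>-118)&(Q[...,0]<50)&(abs(Q[...,1]-y)<22)&(Q[...,2]>122)&(Q[...,2]<137)&(h[...,2]<90); q=Q[m]; print(" handle",np.percentile(q,[2,50,98],axis=0).round(1).tolist())
E
```

```text
t 32.4167 loc [-102.38  198.08  317.22] F loc [-0.5  0.4  0.8] op 0.5806717493406836
scene glass tops [[-3.9, -82.7, 103.4], [61.5, -39.5, 108.0], [116.1, -21.7, 113.1]] (array([-7.23303959e-04, -9.43009046e-03,  1.07884912e+02]), np.float64(1.9287867127159588))
 handle [[-36.8, -57.4, 122.3], [-23.4, -45.8, 128.1], [-17.2, -37.1, 130.4]]
 handle [[-19.8, 52.2, 122.3], [-9.2, 63.4, 128.0], [-0.6, 71.1, 130.3]]
top glass tops [[-3.6, -81.4, 104.2], [54.7, -49.7, 108.5], [114.5, -21.8, 113.3]] (array([1.92452066e-03, 3.76957936e-05, 1.08531132e+02]), np.float64(1.8799397192693645))
 handle [[-39.5, -61.0, 124.8], [-24.3, -49.8, 129.5], [31.9, -37.6, 132.8]]
 handle [[-23.1, 53.5, 126.0], [-12.4, 62.5, 129.7], [-2.8, 71.7, 132.6]]
```

View pics/z_s.png

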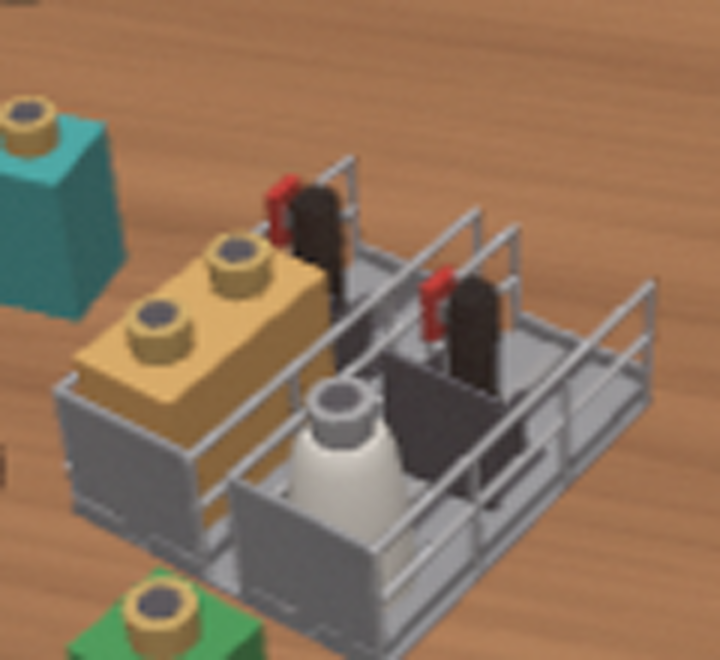

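View pics/z_t.png

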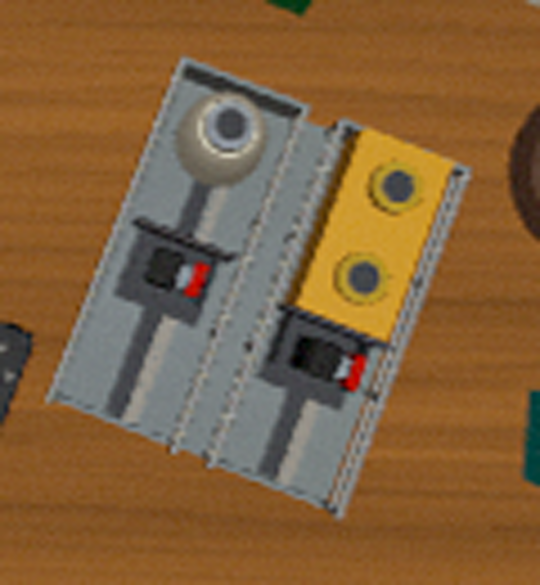

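View pics/top_z.png

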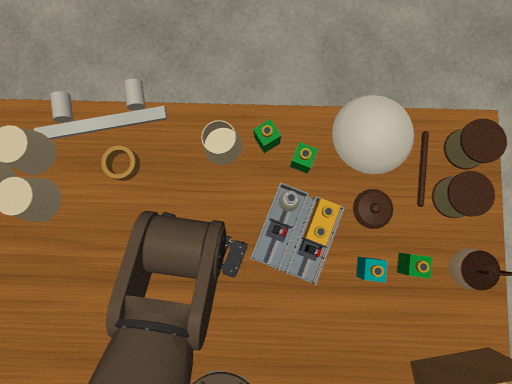

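```bash
python3 -c "
from cell import env
print(env.job_done())"
```

```text
the job is handed in; nothing more can be done
None
```

The stray amber shade is now in the right-hand row with the matching square amber one, collar up, and the job was handed in at about 32.5 s. I gripped it by its sides, stood it on its mouth on the bench and let go. Then I lifted it by the collar and lowered it between that row's shade and its follower, where the gap was already wide enough (about 83 mm) that the follower did not need to go back first.

I pinched the release fully in and pushed the follower up gently. The row's own shade had been standing about 3 mm short of the end stop, so it slid along with the stray until everything stopped. The push then rose from about 4 N to about 10 N. I eased it to about 7 N before letting go.

**Last checks:**
- **Fit:** both cameras put the two glass tops level at about 108 mm above the bench and flush over about 118–120 mm. There is no visible gap between follower, shades and stop.
- **Follower:** the red pad is out (locked) and the robot is clear of everything, with no contact force.
- **Other things:** the bell row, its follower and the bystanders look unmoved in the pictures.

**Disagreement:** camera and arm positions differed by about 2–3 mm across the row. I allowed for this by aiming from where the held shade appeared relative to the rack, and nothing failed because of it. One move call was refused for leaving out row values; it moved nothing.

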